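Sort the carver's blanks into their trays

TASK

Sort the five loose blanks on the carving bench: lay the two flat bone scales flat in the long wooden tray, side by side and both parallel to its short ends; lay the two bone discs flat on the floor of the round metal dish, not one on the other; and stand the antler tip upright on its sawn base in the square wooden tray. Leave the little varnish bottle and the white jar standing where they are.

Things in the scene. Friction and masses are not known exactly. Their poses are not given: they have to be found in the camera images.
- scale_a: Bone knife-handle scale: a plain off-white rectangular slab 70 x 24 x 12 mm (x, y, z), about 35 g, lying flat on the bench. Origin at the centre of its underside, z up. x runs along its 70 mm length. The two scales are alike.
- scale_b: Bone knife-handle scale: a plain off-white rectangular slab 70 x 24 x 12 mm (x, y, z), about 35 g, lying flat on the bench. Origin at the centre of its underside, z up. x runs along its 70 mm length. The two scales are alike.
- disc_a: Round bone button blank: an off-white disc 36 mm across and 12 mm thick, with a small brown dot of marrow in the middle of its top, about 25 g, lying flat on the bench. Origin at the centre of its underside, z up. The two discs are alike.
- disc_b: Round bone button blank: an off-white disc 36 mm across and 12 mm thick, with a small brown dot of marrow in the middle of its top, about 25 g, lying flat on the bench. Origin at the centre of its underside, z up. The two discs are alike.
- antler_tip: Sawn-off antler tip, grey-brown, standing upright on its flat base: round, 28 mm across at the base, 27 mm across 34 mm up, then rounding off to a blunt point, 50 mm tall; about 30 g. Origin at the centre of its underside, z up. 
- long_tray: Long oblong open wooden tray, fixed to the bench: outside 110 mm (x) x 180 mm (y) x 17 mm high, walls and floor 5 mm thick (inside 100 x 170 mm, inner floor 5 mm above the origin). Its short ends run along x, its long sides along y. Origin at the centre of its underside, z up. 
- round_dish: Round shallow bright steel dish, fixed to the bench: outside 140 mm across at the foot, 144 mm at the rim, 17 mm high, wall 4 mm, flat inner floor about 132 mm across and 5 mm above the origin. Origin at the centre of its underside, z up. 
- square_tray: Small square open wooden tray, fixed to the bench: outside 95 x 95 x 22 mm high, walls and floor 5 mm (inside 85 x 85 mm, inner floor 5 mm above the origin). Origin at the centre of its underside, z up. 
- varnish: Little amber glass varnish bottle with a narrow black cap, 28 mm across, 60 mm tall, standing among the blanks; light and easily knocked over. To be left alone. Origin at the centre of its underside, z up. 
- jar: White screw-top plastic jar, 50 mm across, 75 mm tall, standing on the bench. To be left alone. Origin at the centre of its underside, z up. 
Things that resemble listed ones, but are neither listed nor needed, are in the scene too. What is shaped like the disc_b but blue or purple is not meant.

How it is judged (in metres and radians):
At the end, for the whole second after the job is handed in: Scales flat on the long tray's floor, within 17 degrees of parallel to its short ends; discs flat on the dish's floor; antler tip upright on the square tray's floor; each within 7 degrees of level or upright, underside within 5 mm of that floor, released and at rest (x of scale_a in the frame of long_tray between -0.05 and 0.05 m and y of scale_a in the frame of long_tray between -0.085 and 0.085 m and z of scale_a in the frame of long_tray between 0.002 and 0.01 m and angle between each of scale_a, scale_b, disc_a, disc_b, antler_tip's own z axis and vertical below 0.12 rad and linear speed of each of scale_a, scale_b, disc_a, disc_b, antler_tip below 0.02 m/s and angular speed of each of scale_a, scale_b, disc_a, disc_b, antler_tip below 0.3 rad/s and angle between the x axis of each of scale_a, scale_b and the x axis of long_tray, either way round below 0.3 rad and x of scale_b in the frame of long_tray between -0.05 and 0.05 m and y of scale_b in the frame of long_tray between -0.085 and 0.085 m and z of scale_b in the frame of long_tray between 0.002 and 0.01 m and x of disc_a in the frame of round_dish between -0.06 and 0.06 m and y of disc_a in the frame of round_dish between -0.06 and 0.06 m and z of disc_a in the frame of round_dish between 0.002 and 0.01 m and x of disc_b in the frame of round_dish between -0.06 and 0.06 m and y of disc_b in the frame of round_dish between -0.06 and 0.06 m and z of disc_b in the frame of round_dish between 0.002 and 0.01 m and x of antler_tip in the frame of square_tray between -0.04 and 0.04 m and y of antler_tip in the frame of square_tray between -0.04 and 0.04 m and z of antler_tip in the frame of square_tray between 0.002 and 0.01 m); the robot touches nothing.
It fails at once if the varnish bottle is knocked over or shifted by more than 25 mm (distance of varnish from where it was at the start of the episode above 0.025 m or angle between varnish's own z axis and vertical above 0.5 rad).
It fails at once if the white jar is knocked over or shifted by more than 25 mm (distance of jar from where it was at the start of the episode above 0.025 m or angle between jar's own z axis and vertical above 0.5 rad).
It also fails if it takes over 112 s, if anything falls off the work surface, if the arm or the gripper's body presses on something with over 40 N, if the wrist force passes 120 N, or if a joint passes its speed limit or range.

ROBOT

A 6-joint arm with a two-finger parallel gripper is mounted at the origin on the work surface. World frame = base frame: x ahead of the robot, y to its left, z up, the work surface at z = 0. Lengths are in mm, angles in rad, forces in N, time in s.
With the tool pointing down it reaches from about 400 to 825 mm from the base axis. Payload 7 kg.
Tool frame: the origin (TCP) lies at the very end of the fingers, on their centre line; the grasp point (between the pads) lies 19 mm behind it; x points along the fingers, z is the direction in which the jaws open and shut, and the axes are right-handed (so a half turn about x gives the same grasp; the last joint's range is limited). The gripper opens to 85 mm and grips with 20 to 120 N. Pads are 22 mm wide; open, the fingers measure 114 mm over their backs; the gripper's body (76 mm by 85 mm) begins 54 mm behind the grasp point. The pads swing forward as they close: fully open they stand 13 mm farther back than shut.
Start: joints at [1.413, 0.359, 0.012, 0, -1.224, -0.288], TCP at [291.051, 609.003, 231.302] pointing down, gripper open.
Joint ranges: [-3.07, 3.07], [-1.43, 2.12], [-1.02, 1.25], [-3.03, 1.67], [-3.05, -0], [-3.03, 3.03]. Speed limits (rad/s): [2.39, 2.39, 3.01, 3.14, 3.14, 3.14].

INTERFACE

Orientations are given as a unit quaternion [w, x, y, z].
In Python, from plant import readout, eyes, workorder gives the robot as it stands.
- The arm moves only by the tool jog_arm, never from a script. Its argument "series" is a list of rows, each an object with "offset": the shift along the tool's x, y, z in mm, a list of three; "turn": the turn about the tool's x in degrees; "gripper": the finger opening in mm, from 0 to 85.4. A call has 1 to 20 rows; each row shifts and turns the commanded pose from where the row before left it, along the tool's axes as they then stand; what a row does not reach is not made up. A row lasts 1/10 s, in which the tool goes at most 50 mm and 8.59 degrees, less where a joint would pass 70% of its speed; a pose out of reach is approached as far as the arm can. A call with a gripper value outside its range is refused whole. The fingers move at their own pace and stop on an object; the grip force is fixed at half the most. Time passes only in rows, so rows that do not move let the fingers close. It gives the time, the measured TCP pose, the force and the opening at its end, in the units of the state.
- readout.get_state(): the state, without advancing time (a new reading comes with each control period).
- eyes.get_image(name): name is "scene" or "top" or "wrist"; returns the picture (420x560x3 uint8, red, green, blue); there is no depth.
- eyes.camera_params(name): a dict with "fx", "fy", "cx", "cy" (pixels), "rvec" (rotation vector, rad) and "tvec" (3), from world to camera coordinates, as OpenCV has them; the wrist camera has in their place "tool_from_camera" (4x4, takes a point from camera to tool coordinates, whose origin is the TCP and whose axes are the tool frame's). Camera axes: x right, y down, z forward; pixel columns grow to the right and rows downward; lengths in mm; the calibration is good to about 2 mm. A picture is of the moment at which its call begins: read the wrist's pose just before it. camera_params takes no time and is no camera call.
- workorder.sign_off(): hands the job in, once; it reports no verdict.
The state is a dict: "t": time; "joint_pos": joint angles; "qvel": joint speeds; "joint_efforts": joint torques, N m; "tool_pos": TCP position; "orientation": TCP orientation; "force": force on the tool from outside, world axes, zero at the start; "wrist_torque": the same for the moment, N m; "gripper_width": finger opening in mm.
Only numpy, scipy, OpenCV 4.12 (cv2) and the standard library are available. Lean on these libraries where they do the work, as an engineer would, in place of code of your own. Each camera call takes 0.05 s, during which the arm holds its last target.

## Working session

There is one attempt and no reset: what is moved stays moved. The work goes in short steps, Python scripts to look and compute and a tool call to move; the robot and the scene stay as the last step left them, time stands still between calls to the robot, and variables do not carry over. Pictures are saved under pics/ and viewed, and the job is handed in when it is done.

Besides the shell and the picture viewer there is one more tool, called after "Call:" as a command line: name --argument value ..., lists and objects as JSON in quotes. jog_arm: Moves the arm, as the interface text tells. Its arguments: {"type":"object","properties":{"series":{"type":"array","items":{"type":"object","properties":{"offset":{"type":"array","items":{"type":"number"}},"turn":{"type":"number"},"gripper":{"type":"number"}}}}},"required":["series"]}

```bash
ls; mkdir -p pics
python3 - <<'E'
from plant import readout, eyes, workorder
import cv2
print(readout.get_state())
for n in ("scene","top","wrist"):
    im=eyes.get_image(n); cv2.imwrite(f"pics/{n}0.png",im[:,:,::-1])
    print(n,eyes.camera_params(n))
E
```

```text
pics
{'t': 0.0, 'joint_pos': array([ 1.41313017e+00,  3.59416504e-01,  1.10739475e-02, -3.48575764e-04,
       -1.22410111e+00, -2.88105583e-01]), 'qvel': array([-0.00169883,  0.00129037,  0.00054088,  0.00018829, -0.00067306,
       -0.00044909]), 'joint_efforts': array([ 2.48252698e-03, -5.83312547e+01,  2.93415713e+01,  6.93629667e+00,
       -5.89675925e-03,  2.04314210e-05]), 'tool_pos': array([290.84371847, 608.60028049, 230.35137775]), 'orientation': array([-0.37743503, -0.59770527, -0.37671227,  0.59864771]), 'force': array([ 0.91294673, -0.36913647,  0.08448926]), 'wrist_torque': array([0.04000869, 0.04499307, 0.04849624]), 'gripper_width': 85.43407041080059}
scene {'fx': 409.9902521440979, 'fy': 409.9902521440979, 'cx': 275.46560483823, 'cy': 207.61122086823664, 'rvec': array([ 1.64515686,  1.92195018, -0.78432333]), 'tvec': array([  61.68931625, -341.46065272, 1249.5053379 ])}
top {'fx': 418.38023973733124, 'fy': 418.38023973733124, 'cx': 283.0038066000209, 'cy': 209.04648226462825, 'rvec': array([ 2.15373432, -2.10690324,  0.20747445]), 'tvec': array([-16.55179978, 519.67373997, 786.8650832 ])}
wrist {'fx': 330.30586809317066, 'fy': 330.30586809317066, 'cx': 280.51211770467535, 'cy': 209.27448219189824, 'tool_from_camera': array([[ 8.07459735e-04, -2.59543207e-01,  9.65731159e-01,
        -1.42471059e+02],
       [ 1.17929640e-03, -9.65730555e-01, -2.59544030e-01,
         6.44760451e+01],
       [ 9.99998979e-01,  1.34845464e-03, -4.73710168e-04,
        -8.71178528e-01],
       [ 0.00000000e+00,  0.00000000e+00,  0.00000000e+00,
         1.00000000e+00]])}
```

View pics/scene0.png

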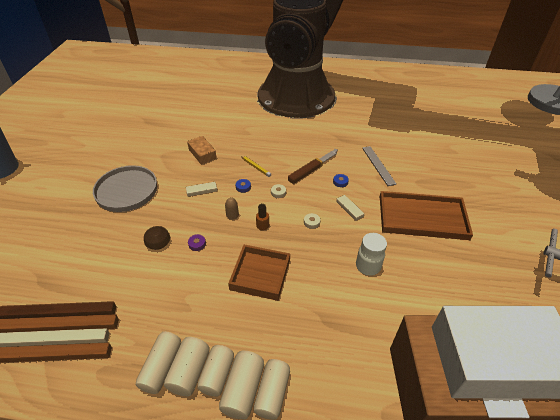

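View pics/top0.png

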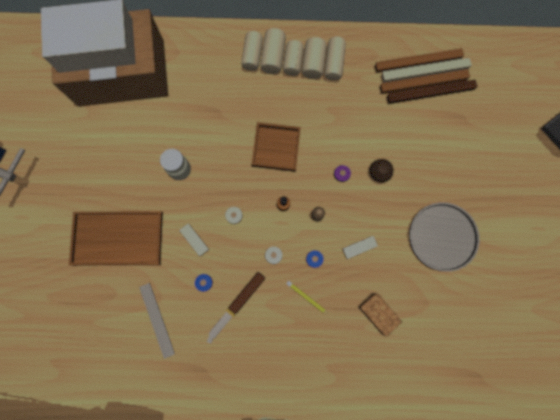

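View pics/wrist0.png

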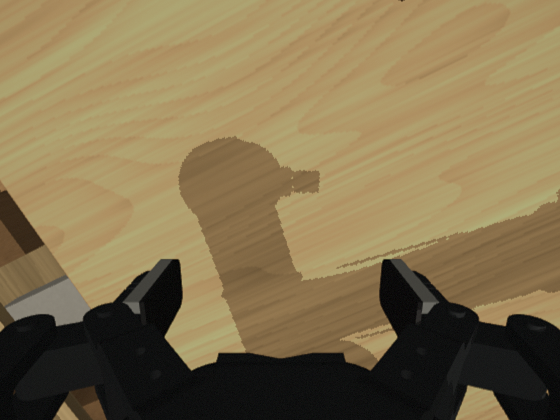

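Scene and top view: the white discs are at top px (234,215) and (274,255), with blue look-alikes at (315,259) and (204,283) and a purple one at (342,173). The scales are at (194,240) and (360,247); the pale lath at (425,70) and the antler rolls at the top edge resemble them. The antler tip is at (318,214), with the dark ball at (381,171) and the varnish at (284,203) near it. The jar is at (173,160). The long tray is at (117,238), the dish at (443,237) and the square tray at (276,147).

```bash
cat > h.py <<'E'
import numpy as np, cv2
from scipy.spatial.transform import Rotation as R
from plant import readout, eyes, workorder
def cam(n,state=None):
    p=eyes.camera_params(n); K=np.array([[p['fx'],0,p['cx']],[0,p['fy'],p['cy']],[0,0,1]])
    if n=='wrist':
        s=state; q=s['orientation']; T=np.eye(4); T[:3,:3]=R.from_quat([q[1],q[2],q[3],q[0]]).as_matrix(); T[:3,3]=s['tool_pos']
        W=T@p['tool_from_camera']; Rc=W[:3,:3]; C=W[:3,3]
    else:
        Rc=cv2.Rodrigues(p['rvec'])[0].T; C=-Rc@p['tvec']
    return K,Rc,C
def proj(c,X):
    K,Rc,C=c; x=(np.atleast_2d(X)-C)@Rc@K.T; return x[:,:2]/x[:,2:]
def cast(c,uv,z):
    K,Rc,C=c; uv=np.atleast_2d(uv).astype(float); d=np.c_[uv,np.ones(len(uv))]@np.linalg.inv(K).T@Rc.T
    return C+d*((z-C[2])/d[:,2])[:,None]
def tri(c1,u1,c2,u2):
    A=[];b=[]
    P=[]
    for c,u in((c1,u1),(c2,u2)):
        K,Rc,C=c; P.append(K@np.c_[Rc.T,-Rc.T@C])
    X=cv2.triangulatePoints(P[0],P[1],np.array(u1,float).reshape(2,1),np.array(u2,float).reshape(2,1)); return (X[:3]/X[3]).ravel()
E
python3 - <<'E'
from h import *
im=cv2.imread('pics/top0.png'); cv2.imwrite('pics/topcrop.png',cv2.resize(im[120:320,60:490],None,fx=1.85,fy=1.85,interpolation=cv2.INTER_CUBIC))
im=cv2.imread('pics/scene0.png'); cv2.imwrite('pics/scenecrop.png',cv2.resize(im[120:310,80:490],None,fx=1.9,fy=1.9,interpolation=cv2.INTER_CUBIC))
for n in('top','scene'):
    im=cv2.imread(f'pics/{n}0.png'); hsv=cv2.cvtColor(im,cv2.COLOR_BGR2HSV)
    print(n,cam(n)[2])
    for lo in ((274-5,),):
        pass
    m=((hsv[...,1]<90)&(hsv[...,2]>120)).astype(np.uint8)
    k,l,st,ce=cv2.connectedComponentsWithStats(m)
    for i in range(1,k):
        if st[i,4]>30: print(st[i],ce[i].round(1),cast(cam(n),ce[i],12).round(0))
E
```

```text
top [367.82657031   2.41297091 868.44067673]
[  40    0   85   58 4006] [81.4 27.7] [[931. 456.  12.]]
[262  28  24  38 651] [273.   46.2] [[897.  25.  12.]]
[241  30  22  34 512] [251.2  46.8] [[895.  73.  12.]]
[304  37  22  34 569] [314.8  53.2] [[883. -69.  12.]]
[327  36  19  38 558] [336.2  54.8] [[ 880. -117.   12.]]
[285  39  19  30 413] [293.4  53.7] [[880. -21.  12.]]
[383  58  89  21 645] [427.8  68.2] [[ 854. -322.   12.]]
[ 89  67  27  13 272] [102.   72.9] [[822. 399.  12.]]
[  8 148  17  22  61] [ 15.1 157.5] [[624. 563.  12.]]
[159 148  28  23 428] [170.5 158.5] [[630. 236.  12.]]
[430 202  51  70 160] [464.2 235.2] [[ 480. -382.   12.]]
[224 206  20  19 287] [233.3 215.1] [[511.  97.  12.]]
[ 411  207   62   61 2652] [440.2 237. ] [[ 475. -331.   12.]]
[179 223  30  34 474] [193.4 239.4] [[459. 177.  12.]]
[342 235  37  25 466] [360.1 246.8] [[ 451. -165.   12.]]
[264 246  20  19 292] [273.2 254.8] [[431.  13.  12.]]
[286 280   7   7  33] [288.7 283. ] [[375. -20.  12.]]
[139 283  36  76 888] [156.2 321.8] [[294. 240.  12.]]
[206 312  26  32 319] [218.2 327. ] [[287.
[... 573 characters left out ...]
2.]]
[304 213  16  13 135] [311.7 219.1] [[514.  97.  12.]]
[547 229  13  45 218] [552.8 251.1] [[527. 578.  12.]]
[362 233  25  19 356] [374.2 241.6] [[557. 228.  12.]]
[359 246  24  17 122] [369.8 257.6] [[599. 219.  12.]]
[ 443  306  117   75 7870] [506.4 341.7] [[741. 443.  12.]]
[   0  329  107   15 1094] [ 52.  335.5] [[ 847. -311.   12.]]
[ 136  332   43   58 1161] [157.2 359.8] [[ 860. -120.   12.]]
[ 164  337   44   54 1312] [186.1 363. ] [[858. -73.  12.]]
[198 345  35  47 987] [215.2 368. ] [[859. -25.  12.]]
[ 220  351   43   64 1662] [241.3 381.6] [[873.  21.  12.]]
[ 254  359   35   57 1266] [271.6 386.9] [[874.  69.  12.]]
[483 398  47  20 789] [505.5 407.8] [[850. 417.  12.]]
```

View pics/topcrop.png

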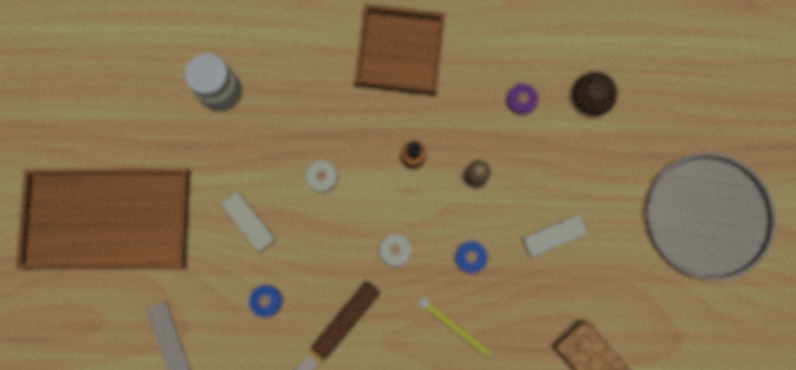

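View pics/scenecrop.png

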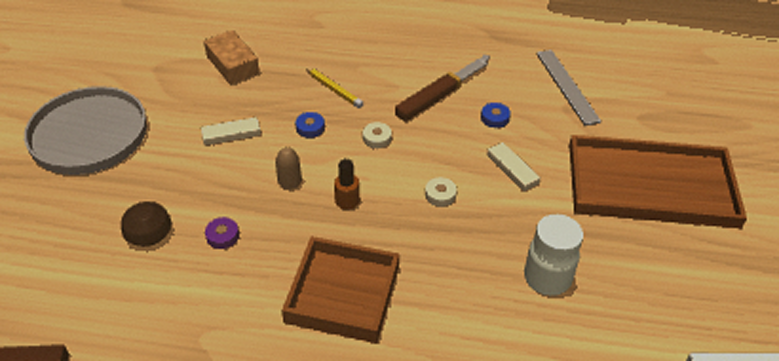

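Run:
```python
from h import *
ct,cs=cam('top'),cam('scene')
T=cv2.imread('pics/top0.png'); S=cv2.imread('pics/scene0.png')
def comp(im,f,seed,r=6):
    hsv=cv2.cvtColor(im,cv2.COLOR_BGR2HSV).astype(int); m=f(hsv).astype(np.uint8)
    k,l,st,ce=cv2.connectedComponentsWithStats(m)
    d=[(np.hypot(*(ce[i]-seed)),i) for i in range(1,k) if st[i,4]>40]; i=min(d)[1]
    return (l==i).astype(np.uint8),ce[i],st[i,4]
wh=lambda h:(h[...,1]<90)&(h[...,2]>120)
for n,t,s in (('disc_a?',(233,215),(312,219)),('disc_b?',(273,255),(278,189)),('scale1',(193,239),(350,206)),('scale2',(360,247),(201,187))):
    m,c,a=comp(T,wh,t)
    m2,c2,a2=comp(S,wh,s)
    cn=cv2.findContours(m,0,2)[0]; cn=max(cn,key=len)[:,0]
    g=cast(ct,cn,12)[:,:2].astype(np.float32); cn2=max(cv2.findContours(m2,0,2)[0],key=len)[:,0]
    if 'disc' in n:
        e=cv2.fitEllipse(cn2.astype(np.float32)); e1=cv2.fitEllipse(cn.astype(np.float32))
        print(n,'tri',tri(ct,e1[0],cs,e[0]).round(1), 'top12',cast(ct,e1[0],12).round(1), 'scene12',cast(cs,e[0],12).round(1), a,cv2.minEnclosingCircle(g))
    else:
        g2=cast(cs,cn2,12)[:,:2].astype(np.float32)
        print(n,'tri',tri(ct,c,cs,c2).round(1)); print(cv2.minAreaRect(g),cv2.minAreaRect(g2)); print(cv2.boxPoints(cv2.minAreaRect(g)).round(0).tolist())
# wood trays
for n,t,s in (('long',(117,238),(425,215)),('sq',(276,147),(261,271))):
    for nm,im,c,seed in(('top',T,ct,t),('scene',S,cs,s)):
        w=lambda h:((h[...,0]<15)&(h[...,1]>120)&(h[...,2]<175))
        h=cv2.cvtColor(im,cv2.COLOR_BGR2HSV); print(nm,h[seed[1],seed[0]])
        m,ce,a=comp(im,w,seed); m=cv2.morphologyEx(m,2,np.ones((3,3)))
        cn=max(cv2.findContours(m,0,2)[0],key=len)
        ap=cv2.approxPolyDP(cv2.convexHull(cn),4,True)[:,0]
        print(n,nm,a,ap.tolist(),cast(c,ap,17)[:,:2].round(0).tolist(), cv2.minAreaRect(cast(c,cn[:,0],17 if n=='long' else 22)[:,:2].astype(np.float32)))
for nm,im in(('top',T[200:230,305:332]),('scene',S[190:225,220:245])):
    cv2.imwrite(f'pics/ant_{nm}.png',cv2.resize(im,None,fx=14,fy=14,interpolation=0))
```

```text
disc_a? tri [511.8  97.    9.8] top12 [[511.3  97.2  12. ]] scene12 [[513.9  96.6  12. ]] 287 ((511.42254638671875, 97.48596954345703), 20.384920120239258)
disc_b? tri [431.4  11.9  10.4] top12 [[431.2  12.4  12. ]] scene12 [[433.2  11.6  12. ]] 292 ((431.66851806640625, 12.225122451782227), 19.85318374633789)
scale1 tri [459.4 177.    9.7]
((459.4194641113281, 176.93553161621094), (73.84186553955078, 27.270112991333008), 39.87681198120117) ((461.0710754394531, 175.7692413330078), (68.15491485595703, 22.98929214477539), 39.701568603515625)
[[422.0, 164.0], [440.0, 143.0], [496.0, 190.0], [479.0, 211.0]]
scale2 tri [ 451.7 -166.2   10.3]
((451.1781311035156, -164.8386993408203), (28.07595443725586, 73.36891174316406), 23.829532623291016) ((453.1354675292969, -165.58770751953125), (23.667156219482422, 67.6654281616211), 24.35043716430664)
[[424.0, -137.0], [453.0, -204.0], [479.0, -193.0], [449.0, -126.0]]
top [ 13 154 114]
long top 4574 [[160, 212], [158, 264], [70, 260], [78, 213]] [[514.0, 248.0], [407.0, 244.0], [412.0, 421.0], [508.0, 415.0]] ((458.41363525390625, 333.2227783203125), (106.3101806640625, 179.56240844726562), 1.3236883878707886)
scene [ 13 188 138]
long scene 3621 [[381, 191], [462, 198], [470, 239], [382, 231]] [[408.0, 244.0], [404.0, 421.0], [524.0, 419.0], [530.0, 243.0]] ((466.6989440917969, 332.83807373046875), (125.69065856933594, 183.43443298339844), 1.7008671760559082)
top [ 13 157 115]
sq top 1787 [[257, 124], [298, 129], [294, 169], [253, 164]] [[710.0, 54.0], [701.0, -34.0], [612.0, -27.0], [621.0, 60.0]] ((659.2777709960938, 13.099552154541016), (89.89823150634766, 94.9072494506836), 85.09290313720703)
scene [ 12 180 126]
sq scene 2407 [[243, 245], [289, 253], [278, 300], [229, 287]] [[610.0, -32.0], [616.0, 61.0], [724.0, 56.0], [711.0, -37.0]] ((669.619873046875, 12.647499084472656), (98.11492919921875, 108.78229522705078), 84.85505676269531)
```

Run:
```python
import cv2,numpy as np
a=cv2.imread('pics/ant_top.png');b=cv2.imread('pics/ant_scene.png');print(a.shape,b.shape)
h=max(a.shape[0],b.shape[0]);o=np.zeros((h,a.shape[1]+b.shape[1]+10,3),np.uint8);o[:a.shape[0],:a.shape[1]]=a;o[:b.shape[0],-b.shape[1]:]=b;cv2.imwrite('pics/ant.png',o)
```

```text
(420, 378, 3) (490, 350, 3)
```

View pics/ant.png

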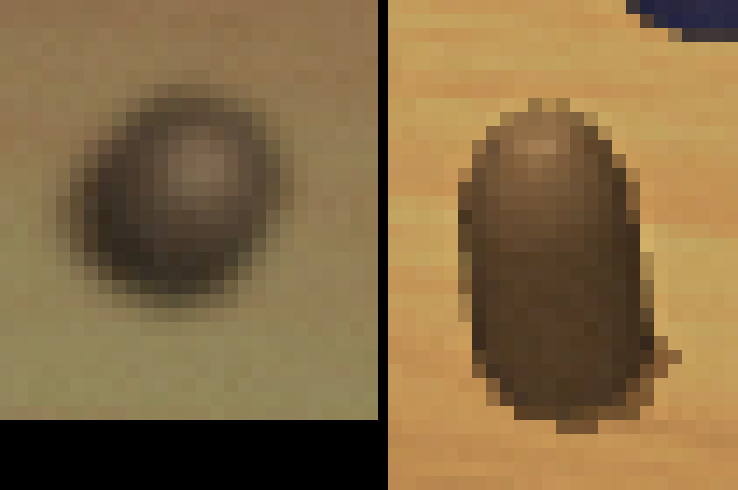

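Run:
```python
from h import *
ct,cs=cam('top'),cam('scene')
s=readout.get_state(); q=s['orientation']; Rt=R.from_quat([q[1],q[2],q[3],q[0]]).as_matrix(); print(Rt.round(3), 'jaw yaw',np.degrees(np.arctan2(Rt[1,2],Rt[0,2])))
print('antler tip tri',tri(ct,(319,211.5),cs,(231.2,197.3)), tri(ct,(318,214),cs,(231.6,207)))
print('scene axis z25',cast(cs,(231.6,209),25),'base', cast(cs,(232,219),0))
# varnish cap
print('varnish cap tri',tri(ct,(284,200.5),cs,(262.5,205)), 'jar lid',tri(ct,(172,160),cs,(374,240)))
T=cv2.imread('pics/top0.png');S=cv2.imread('pics/scene0.png')
for nm,im,c,x0,y0,x1,y1 in(('top',T,ct,400,195,490,280),('scene',S,cs,85,160,165,215)):
    h=cv2.cvtColor(im,cv2.COLOR_BGR2HSV); m=np.zeros(h.shape[:2],np.uint8)
    m[y0:y1,x0:x1]=(h[y0:y1,x0:x1,1]<95)
    m=cv2.morphologyEx(m,cv2.MORPH_CLOSE,np.ones((5,5)));m=cv2.morphologyEx(m,cv2.MORPH_OPEN,np.ones((5,5)))
    cn=max(cv2.findContours(m,0,2)[0],key=cv2.contourArea); e=cv2.fitEllipse(cv2.convexHull(cn))
    g=cast(c,cn[:,0],17)[:,:2].astype(np.float32)
    print('dish',nm,e,cast(c,e[0],17).round(1),cast(c,e[0],5).round(1),cv2.minEnclosingCircle(g)); 
    if nm=='top': et=e
    else: print('tri',tri(ct,et[0],cs,e[0]))
```

```text
[[-0.     0.902 -0.431]
 [-0.001 -0.431 -0.902]
 [-1.     0.     0.001]] jaw yaw -115.54564769777777
antler tip tri [515.61580222 -76.16151455  52.78359687] [515.74323353 -77.29894583  23.43953887]
scene axis z25 [[523.06836128 -75.386193    25.        ]] base [[529.20501241 -75.08241579   0.        ]]
varnish cap tri [534.77247783  -5.87045412  59.70982197] jar lid [607.65854668 215.76385572  75.32749714]
dish top ((444.3192138671875, 236.54989624023438), (69.17305755615234, 74.63441467285156), 115.92182159423828) [[ 475.8 -338.1   17. ]] [[ 477.4 -342.9    5. ]] ((479.2642822265625, -338.8255920410156), 77.45049285888672)
dish scene ((124.7697982788086, 188.1549072265625), (44.512691497802734, 65.42286682128906), 75.12701416015625) [[ 488.2 -334.6   17. ]] [[ 476.4 -343.     5. ]] ((484.2563171386719, -335.2890930175781), 78.26546478271484)
tri [ 477.22720517 -342.49565824    5.82018086]
```

Only the two white discs, the two off-white slabs and the grey-brown standing stub match the description, and the crops confirm this. The heights triangulate to about 10, 10 and 52 mm. First I move to a hover over scale 1 and look with the wrist camera.

Call:
jog_arm --series '[{"offset": [7, 34, 32]}, {"offset": [7, 34, 32]}, {"offset": [7, 34, 32]}, {"offset": [7, 34, 32]}, {"offset": [7, 34, 32]}, {"offset": [7, 34, 32]}, {"offset": [7, 34, 32]}, {"offset": [7, 34, 31]}, {"offset": [7, 34, 31]}, {"offset": [7, 33, 31]}, {"turn": -8.2}, {"turn": -8.2}, {"turn": -8.2}, {"turn": -8.2}, {"turn": -8.2}, {"turn": -8.2}, {"turn": -8.2}, {"turn": -8.2}, {"gripper": 85}, {"gripper": 85}]'

```text
invalid input at $.series[0]: expected keys offset, turn, gripper
```

```bash
cat >> h.py <<'E'
def st():
    s=readout.get_state(); q=s['orientation']; Rt=R.from_quat([q[1],q[2],q[3],q[0]]).as_matrix()
    s['R']=Rt; s['yaw']=np.degrees(np.arctan2(Rt[1,2],Rt[0,2])); return s
def plan(target,yaw=None,turnfirst=False):
    s=st(); d=np.array(target,float)-s['tool_pos']
    print('t %.1f pos %s yaw %.2f J %s F %s w %.1f'%(s['t'],s['tool_pos'].round(1),s['yaw'],np.degrees(s['joint_pos']).round(0),s['force'].round(1),s['gripper_width']))
    a=s['yaw']; turn=0 if yaw is None else -((yaw-a+180)%360-180)
    print('offset total (before turn)',(s['R'].T@d).round(1),'turn',round(turn,1))
    R2=R.from_euler('z',-turn,degrees=True).as_matrix()@s['R']; print('offset after turn',(R2.T@d).round(1))
def wrist(name):
    s=st(); im=eyes.get_image('wrist')[:,:,::-1].copy(); cv2.imwrite(f'pics/{name}.png',im); np.savez(f'pics/{name}.npz',pos=s['tool_pos'],q=s['orientation']); return im,cam('wrist',s)
def wload(name):
    d=np.load(f'pics/{name}.npz'); return cv2.imread(f'pics/{name}.png'),cam('wrist',{'tool_pos':d['pos'],'orientation':d['q']})
E
python3 - <<'E'
from h import *
plan((460,177,160),-50)
wrist('w1')
E
```

```text
t 0.1 pos [290.9 608.7 230.6] yaw -115.55 J [ 81.  21.   1.  -0. -70. -17.] F [-0.  -0.5  0.8] w 85.5
offset total (before turn) [ 71.1 338.7 316.5] turn -65.5
offset after turn [  71.1 -148.   439.3]
```

View pics/w1.png

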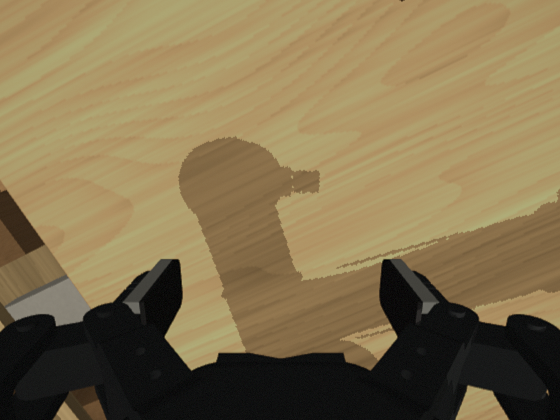

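The call was refused because every row needs all three keys, so the arm did not move and the picture is unchanged.

Call:
jog_arm --series '[{"offset": [7, 34, 32], "turn": 0, "gripper": 85}, {"offset": [7, 34, 32], "turn": 0, "gripper": 85}, {"offset": [7, 34, 32], "turn": 0, "gripper": 85}, {"offset": [7, 34, 32], "turn": 0, "gripper": 85}, {"offset": [7, 34, 32], "turn": 0, "gripper": 85}, {"offset": [7, 34, 32], "turn": 0, "gripper": 85}, {"offset": [7, 34, 32], "turn": 0, "gripper": 85}, {"offset": [7, 34, 31], "turn": 0, "gripper": 85}, {"offset": [7, 34, 31], "turn": 0, "gripper": 85}, {"offset": [7, 33, 31], "turn": 0, "gripper": 85}, {"offset": [0, 0, 0], "turn": -8.2, "gripper": 85}, {"offset": [0, 0, 0], "turn": -8.2, "gripper": 85}, {"offset": [0, 0, 0], "turn": -8.2, "gripper": 85}, {"offset": [0, 0, 0], "turn": -8.2, "gripper": 85}, {"offset": [0, 0, 0], "turn": -8.2, "gripper": 85}, {"offset": [0, 0, 0], "turn": -8.2, "gripper": 85}, {"offset": [0, 0, 0], "turn": -8.2, "gripper": 85}, {"offset": [0, 0, 0], "turn": -8.2, "gripper": 85}, {"offset": [0, 0, 0], "turn": 0, "gripper": 45}, {"offset": [0, 0, 0], "turn": 0, "gripper": 45}]'

```text
t: 2.2
tool_pos: [460.2, 176.8, 161.3]
orientation: [0.64, 0.3, 0.64, -0.3]
force: [-0.6, -0.3, 0.3]
gripper_width: 58.6
```

Run:
```python
from h import *
plan((460,177,160),-50)
wrist('w2')
```

```text
t 2.2 pos [460.2 176.8 161.3] yaw -50.19 J [ 44.   7. -28.  -0. -56.  86.] F [-0.6 -0.3  0.3] w 58.6
offset total (before turn) [ 1.3  0.  -0.3] turn -0.2
offset after turn [ 1.3  0.  -0.3]
```

View pics/w2.png

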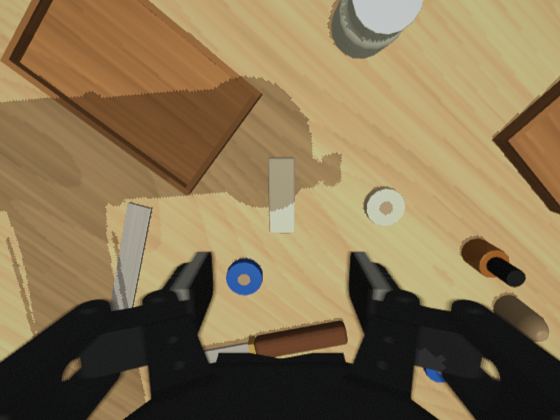

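Wrist view: scale 1 is at (282,195) and aligned with the jaws. Disc 1 is at (385,207), the varnish at (500,265) and the long tray upper left. Next I refine scale 1 across the two views.

Run:
```python
from h import *
im,c=wload('w2'); ct=cam('top')
def near(im,lo,seed,roi):
    pass
h=cv2.cvtColor(im,cv2.COLOR_BGR2HSV); print(h[170,282],h[225,282],h[195,255],h[225,310],h[208,372])
m=np.zeros(h.shape[:2],np.uint8); m[145:245,255:310]=(h[145:245,255:310,1]<85)
m=cv2.morphologyEx(m,cv2.MORPH_OPEN,np.ones((5,5)))
cn=max(cv2.findContours(m,0,2)[0],key=cv2.contourArea)[:,0]
r=cv2.minAreaRect(cn.astype(np.float32)); print(r)
u=cast(c,cn,11)[:,:2].astype(np.float32); print(cv2.minAreaRect(u)); print(cv2.boxPoints(cv2.minAreaRect(u)))
print('tri height', tri(c,r[0],ct,(193.4,239.4)))
m=np.zeros(h.shape[:2],np.uint8); m[175:240,355:415]=(h[175:240,355:415,1]<85)
cn=max(cv2.findContours(m,0,2)[0],key=cv2.contourArea)[:,0]; e=cv2.fitEllipse(cn); print(e,cast(c,e[0],12),tri(c,e[0],ct,(233.3,215.1)))
print('tray corners', cast(c,[(260,96),(190,192),(8,60)],17).round(1), 'sq',cast(c,[(496,139)],22))
```

```text
[ 21  59 165] [ 35  28 200] [ 18 113 158] [ 20  98 195] [ 35  26 199]
((281.0, 195.0), (76.0, 26.0), 90.0)
((459.5597229003906, 177.24722290039062), (70.67813110351562, 23.244314193725586), 40.48335647583008)
[[425.13562 163.14389]
 [440.22644 145.46439]
 [493.98383 191.35056]
 [478.893   209.03006]]
tri height [459.57402788 177.61745089   7.63157636]
((384.79620361328125, 211.7060089111328), (41.392822265625, 59.41658401489258), 135.12930297851562) [[509.34856279  95.18339192  12.        ]] [510.10899928  96.93535679  16.65995826]
tray corners [[514.1 245.6  17. ]
 [411.6 242.5  17. ]
 [405.9 418.   17. ]] sq [[613.93793247  72.54782479  22.        ]]
```

Call:
jog_arm --series '[{"offset": [40, 0, 0], "turn": 0, "gripper": 45}, {"offset": [40, 0, 0], "turn": 0, "gripper": 45}, {"offset": [40, 0, 0], "turn": 0, "gripper": 45}, {"offset": [24, 0, 0], "turn": -0.5, "gripper": 45}, {"offset": [8, 0, 0], "turn": 0, "gripper": 45}, {"offset": [5, 0, 0], "turn": 0, "gripper": 45}, {"offset": [0, 0, 0], "turn": 0, "gripper": 15}, {"offset": [0, 0, 0], "turn": 0, "gripper": 15}, {"offset": [0, 0, 0], "turn": 0, "gripper": 15}, {"offset": [0, 0, 0], "turn": 0, "gripper": 15}, {"offset": [0, 0, 0], "turn": 0, "gripper": 15}, {"offset": [0, 0, 0], "turn": 0, "gripper": 15}]'

```text
t: 3.45
tool_pos: [460.9, 177.4, 5.5]
orientation: [0.643, 0.296, 0.642, -0.295]
force: [-1.6, 0.1, 7.6]
gripper_width: 22.1
```

Call:
jog_arm --series '[{"offset": [-10, 0, 0], "turn": 0, "gripper": 15}, {"offset": [-30, 0, 0], "turn": 0, "gripper": 15}, {"offset": [-30, 0, 0], "turn": 0, "gripper": 15}, {"offset": [0, 0, 0], "turn": 0, "gripper": 15}, {"offset": [0, 0, 0], "turn": 0, "gripper": 15}]'

```text
t: 3.95
tool_pos: [460.6, 177.2, 75.5]
orientation: [0.643, 0.297, 0.642, -0.295]
force: [0.4, -0.2, -0.4]
gripper_width: 21.8
```

Run:
```python
from h import *
plan((461,299,75),-88.3)
wrist('w3')
```

```text
t 4.0 pos [460.6 177.2  75.5] yaw -49.46 J [ 44.  13. -34.  -0. -43.  87.] F [ 0.4 -0.2 -0.4] w 21.8
offset total (before turn) [  0.8  79.5 -92.3] turn 38.8
offset after turn [   0.6    4.  -121.8]
```

View pics/w3.png

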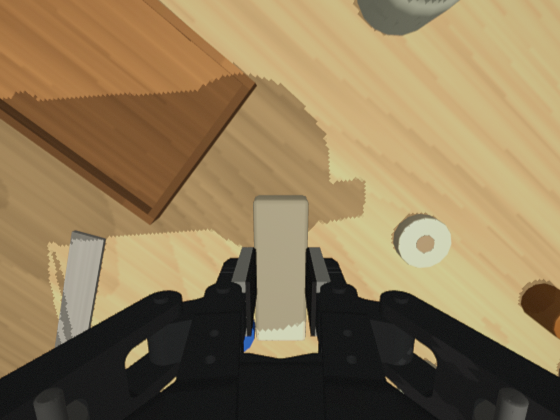

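Wrist view: the scale is held squarely between the pads, spanning (254–308, 197–338). Carrying it to the long tray.

Call:
jog_arm --series '[{"offset": [0, 0, 0], "turn": 7.8, "gripper": 15}, {"offset": [0, 0, 0], "turn": 7.8, "gripper": 15}, {"offset": [0, 0, 0], "turn": 7.8, "gripper": 15}, {"offset": [0, 0, 0], "turn": 7.7, "gripper": 15}, {"offset": [0, 0, 0], "turn": 7.7, "gripper": 15}, {"offset": [0, 1, -41], "turn": 0, "gripper": 15}, {"offset": [0, 1, -41], "turn": 0, "gripper": 15}, {"offset": [0, 2, -40], "turn": 0, "gripper": 15}, {"offset": [0, 0, 0], "turn": 0, "gripper": 15}, {"offset": [30, 0, 0], "turn": 0, "gripper": 15}, {"offset": [20, 0, 0], "turn": 0, "gripper": 15}, {"offset": [0, 0, 0], "turn": 0, "gripper": 15}, {"offset": [0, 0, 0], "turn": 0, "gripper": 15}]'

```text
t: 5.3
tool_pos: [460.2, 298.1, 23.7]
orientation: [0.508, 0.491, 0.507, -0.493]
force: [0.0, 1.1, 0.8]
gripper_width: 21.5
```

Run:
```python
from h import *
plan((461,299,11.5),-88.3)
wrist('w4')
```

```text
t 5.3 pos [460.2 298.1  23.7] yaw -88.24 J [ 53.  22. -29.   0. -39.  38.] F [0.  1.1 0.8] w 21.5
offset total (before turn) [12.2  0.8 -0.9] turn 0.1
offset after turn [12.2  0.8 -0.9]
```

View pics/w4.png

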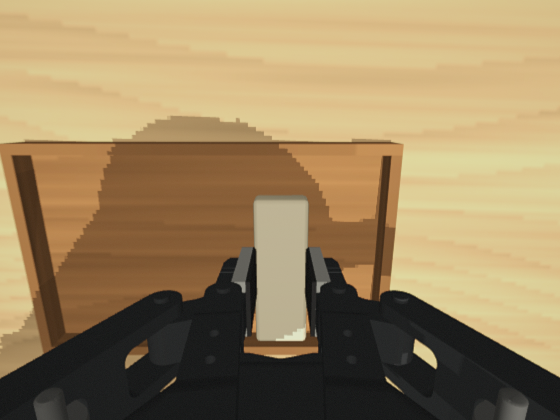

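Call:
jog_arm --series '[{"offset": [8, 0, 0], "turn": 0, "gripper": 15}, {"offset": [4, 0, 0], "turn": 0, "gripper": 15}, {"offset": [0, 0, 0], "turn": 0, "gripper": 15}, {"offset": [0, 0, 0], "turn": 0, "gripper": 45}, {"offset": [0, 0, 0], "turn": 0, "gripper": 45}, {"offset": [0, 0, 0], "turn": 0, "gripper": 45}, {"offset": [0, 0, 0], "turn": 0, "gripper": 45}, {"offset": [-20, 0, 0], "turn": 0, "gripper": 45}, {"offset": [-45, 0, 0], "turn": 0, "gripper": 45}, {"offset": [-45, 0, 0], "turn": 0, "gripper": 45}, {"offset": [-40, 0, 0], "turn": 0, "gripper": 45}, {"offset": [0, 0, 0], "turn": 0, "gripper": 45}]'

```text
t: 6.55
tool_pos: [463.0, 301.3, 168.7]
orientation: [0.508, 0.496, 0.508, -0.488]
force: [0.1, -0.1, 0.3]
gripper_width: 45.2
```

Run:
```python
from h import *
plan((451.5,-165.5,160),-156.6)
wrist('w5')
```

```text
t 6.5 pos [463.  301.3 168.7] yaw -88.18 J [ 53.  12. -21.   0. -57.  38.] F [ 0.1 -0.1  0.3] w 45.2
offset total (before turn) [  5.2 -26.3 466.2] turn 68.4
offset after turn [ 10.6 423.7 196. ]
```

View pics/w5.png

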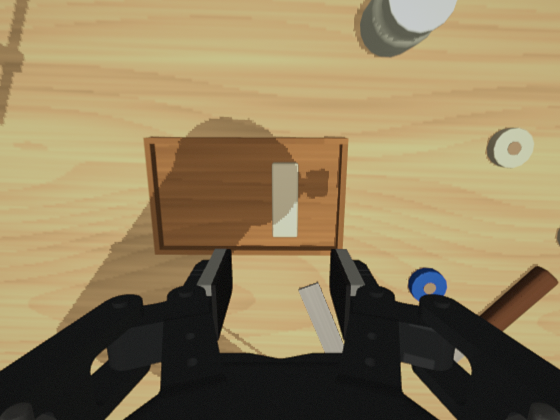

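Scale 1 lies flat and parallel in the long tray, centred at (285,200). Now scale 2.

Call:
jog_arm --series '[{"offset": [1, -3, 47], "turn": 0, "gripper": 45}, {"offset": [1, -3, 47], "turn": 0, "gripper": 45}, {"offset": [1, -3, 47], "turn": 0, "gripper": 45}, {"offset": [1, -3, 47], "turn": 0, "gripper": 45}, {"offset": [1, -3, 47], "turn": 0, "gripper": 45}, {"offset": [1, -3, 47], "turn": 0, "gripper": 45}, {"offset": [1, -2, 46], "turn": 0, "gripper": 45}, {"offset": [1, -2, 46], "turn": 0, "gripper": 45}, {"offset": [1, -2, 46], "turn": 0, "gripper": 45}, {"offset": [1, -2, 46], "turn": 0, "gripper": 45}, {"offset": [0, 0, 0], "turn": 8.5, "gripper": 45}, {"offset": [0, 0, 0], "turn": 8.5, "gripper": 45}, {"offset": [0, 0, 0], "turn": 8.5, "gripper": 45}, {"offset": [0, 0, 0], "turn": 8.5, "gripper": 45}, {"offset": [0, 0, 0], "turn": 8.5, "gripper": 45}, {"offset": [0, 0, 0], "turn": 8.5, "gripper": 45}, {"offset": [0, 0, 0], "turn": 8.5, "gripper": 45}, {"offset": [0, 0, 0], "turn": 8.5, "gripper": 45}, {"offset": [0, 0, 0], "turn": 0, "gripper": 45}, {"offset": [0, 0, 0], "turn": 0, "gripper": 45}]'

```text
t: 8.6
tool_pos: [448.3, -167.7, 151.6]
orientation: [-0.147, -0.691, -0.147, 0.692]
force: [-1.1, 1.1, -0.5]
gripper_width: 45.2
```

Run:
```python
from h import *
plan((451.5,-165.5,160),-156.6)
wrist('w6')
```

```text
t 8.6 pos [ 448.3 -167.7  151.6] yaw -156.00 J [  3.   6. -30.  -0. -54.  21.] F [-1.1  1.1 -0.5] w 45.2
offset total (before turn) [-8.4 -0.7 -3.8] turn 0.6
offset after turn [-8.4 -0.7 -3.8]
```

View pics/w6.png

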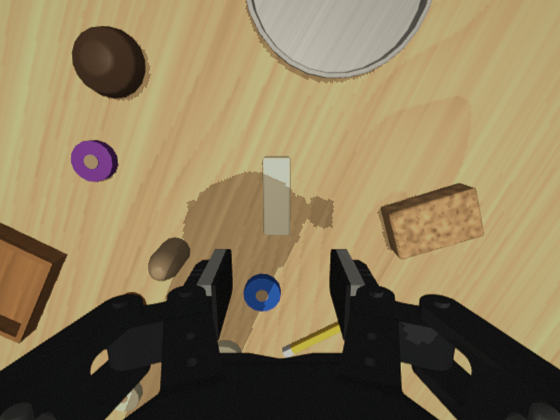

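Scale 2 is at (277,195), nearly aligned with the jaws. The antler tip is at (170,258), the dish rim at the top and the blue look-alike at (262,292).

Run:
```python
from h import *
im,c=wload('w6'); ct=cam('top')
h=cv2.cvtColor(im,cv2.COLOR_BGR2HSV)
m=np.zeros(h.shape[:2],np.uint8); m[145:245,250:305]=(h[145:245,250:305,1]<85)
m=cv2.morphologyEx(m,cv2.MORPH_OPEN,np.ones((5,5)))
cn=max(cv2.findContours(m,0,2)[0],key=cv2.contourArea)[:,0]
r=cv2.minAreaRect(cn.astype(np.float32)); print(r)
u=cast(c,cn,11)[:,:2].astype(np.float32); print(cv2.minAreaRect(u)); print(cv2.boxPoints(cv2.minAreaRect(u)))
t=tri(c,r[0],ct,(360.1,246.8));print('tri height',t )
plan((cv2.minAreaRect(u)[0][0],cv2.minAreaRect(u)[0][1],4.5))
```

```text
((276.5, 195.5), (77.0, 27.0), 90.0)
((451.2529296875, -165.5646514892578), (23.497028350830078, 69.55020141601562), 23.32354736328125)
[[ 426.6962  -138.28275]
 [ 454.2327  -202.14957]
 [ 475.80966 -192.84656]
 [ 448.27316 -128.97974]]
tri height [ 451.60672443 -166.0155202     8.72689244]
t 8.7 pos [ 448.5 -167.7  151.8] yaw -156.01 J [  3.   6. -30.  -0. -54.  21.] F [-0.  -1.1  0.9] w 44.9
offset total (before turn) [147.3  -0.7  -3.5] turn 0
offset after turn [147.3  -0.7  -3.5]
```

Call:
jog_arm --series '[{"offset": [40, -1, -3], "turn": 0.7, "gripper": 45}, {"offset": [40, 0, 0], "turn": 0, "gripper": 45}, {"offset": [40, 0, 0], "turn": 0, "gripper": 45}, {"offset": [15, 0, 0], "turn": 0, "gripper": 45}, {"offset": [8, 0, 0], "turn": 0, "gripper": 45}, {"offset": [3, 0, 0], "turn": 0, "gripper": 45}, {"offset": [0, 0, 0], "turn": 0, "gripper": 15}, {"offset": [0, 0, 0], "turn": 0, "gripper": 15}, {"offset": [0, 0, 0], "turn": 0, "gripper": 15}, {"offset": [0, 0, 0], "turn": 0, "gripper": 15}, {"offset": [0, 0, 0], "turn": 0, "gripper": 15}, {"offset": [0, 0, 0], "turn": 0, "gripper": 15}]'

```text
t: 9.85
tool_pos: [452.1, -165.5, 7.4]
orientation: [0.142, 0.694, 0.141, -0.692]
force: [-0.8, 1.2, 7.7]
gripper_width: 21.7
```

Call:
jog_arm --series '[{"offset": [-10, 0, 0], "turn": 0, "gripper": 15}, {"offset": [-40, 0, 0], "turn": 0, "gripper": 15}, {"offset": [-45, 0, 0], "turn": 0, "gripper": 15}, {"offset": [-25, 0, 0], "turn": 0, "gripper": 15}, {"offset": [0, 0, 0], "turn": 0, "gripper": 15}, {"offset": [0, 0, 0], "turn": 0, "gripper": 15}]'

```text
t: 10.45
tool_pos: [451.3, -165.5, 127.4]
orientation: [0.141, 0.694, 0.141, -0.692]
force: [0.3, 0.5, -0.3]
gripper_width: 21.3
```

Run:
```python
from h import *
plan((459,369,125),-88.3)
wrist('w7')
```

```text
t 10.4 pos [ 451.3 -165.5  127.4] yaw -156.95 J [  3.   8. -32.  -0. -50.  20.] F [ 0.3  0.5 -0.3] w 21.3
offset total (before turn) [   2.6 -488.8 -216.3] turn -68.7
offset after turn [   3.6   23.6 -534. ]
```

View pics/w7.png

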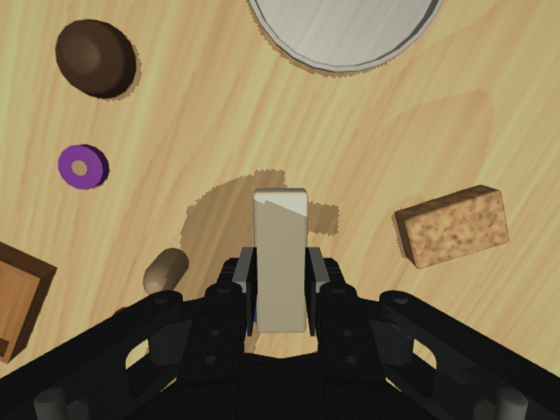

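Scale 2 is held squarely. Carrying it to the long tray.

Call:
jog_arm --series '[{"offset": [0, -45, -20], "turn": 0, "gripper": 15}, {"offset": [0, -45, -20], "turn": 0, "gripper": 15}, {"offset": [0, -45, -20], "turn": 0, "gripper": 15}, {"offset": [0, -45, -20], "turn": 0, "gripper": 15}, {"offset": [0, -45, -20], "turn": 0, "gripper": 15}, {"offset": [0, -44, -20], "turn": 0, "gripper": 15}, {"offset": [0, -44, -20], "turn": 0, "gripper": 15}, {"offset": [0, -44, -19], "turn": 0, "gripper": 15}, {"offset": [0, -44, -19], "turn": 0, "gripper": 15}, {"offset": [0, -44, -19], "turn": 0, "gripper": 15}, {"offset": [0, -44, -19], "turn": 0, "gripper": 15}, {"offset": [0, 0, 0], "turn": -8.5, "gripper": 15}, {"offset": [0, 0, 0], "turn": -8.5, "gripper": 15}, {"offset": [0, 0, 0], "turn": -8.5, "gripper": 15}, {"offset": [0, 0, 0], "turn": -8.5, "gripper": 15}, {"offset": [0, 0, 0], "turn": -8.5, "gripper": 15}, {"offset": [0, 0, 0], "turn": -8.5, "gripper": 15}, {"offset": [0, 0, 0], "turn": -8.5, "gripper": 15}, {"offset": [0, 0, 0], "turn": -8.5, "gripper": 15}, {"offset": [0, 0, 0], "turn": 0, "gripper": 15}]'

```text
t: 12.5
tool_pos: [457.8, 368.2, 124.7]
orientation: [0.505, 0.494, 0.505, -0.496]
force: [0.7, -0.0, -0.5]
gripper_width: 21.6
```

Run:
```python
from h import *
plan((459,369,40),-88.3)
wrist('w8')
```

```text
t 12.5 pos [457.8 368.2 124.7] yaw -88.82 J [ 58.  18. -19.  -0. -54.  33.] F [ 0.7 -0.  -0.5] w 21.6
offset total (before turn) [84.7  1.4 -1. ] turn -0.5
offset after turn [84.7  1.4 -1. ]
```

View pics/w8.png

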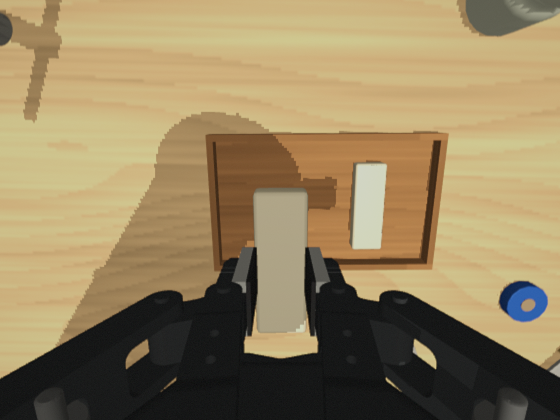

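Scale 2 is over the left half of the long tray and clear of scale 1 at (368,205). Lowering and releasing.

Call:
jog_arm --series '[{"offset": [40, 1, -1], "turn": 0, "gripper": 15}, {"offset": [40, 0, 0], "turn": 0, "gripper": 15}, {"offset": [20, 0, 0], "turn": 0, "gripper": 15}, {"offset": [9, 0, 0], "turn": 0, "gripper": 15}, {"offset": [3, 0, 0], "turn": 0, "gripper": 15}, {"offset": [0, 0, 0], "turn": 0, "gripper": 15}, {"offset": [0, 0, 0], "turn": 0, "gripper": 45}, {"offset": [0, 0, 0], "turn": 0, "gripper": 45}, {"offset": [0, 0, 0], "turn": 0, "gripper": 45}, {"offset": [0, 0, 0], "turn": 0, "gripper": 45}, {"offset": [-20, 0, 0], "turn": 0, "gripper": 45}, {"offset": [-45, 0, 0], "turn": 0, "gripper": 45}, {"offset": [-45, 0, 0], "turn": 0, "gripper": 45}, {"offset": [-40, 0, 0], "turn": 0, "gripper": 52}, {"offset": [0, 0, 0], "turn": 0, "gripper": 52}, {"offset": [0, 0, 0], "turn": 0, "gripper": 52}]'

```text
t: 14.15
tool_pos: [459.6, 370.4, 165.8]
orientation: [0.504, 0.496, 0.505, -0.494]
force: [0.1, 0.9, -0.7]
gripper_width: 52.2
```

Run:
```python
from h import *
plan((511,96.5,160),-88.3)
wrist('w9')
```

```text
t 14.2 pos [459.6 370.4 165.8] yaw -88.96 J [ 58.  15. -16.  -0. -59.  33.] F [ 0.1  0.9 -0.7] w 52.2
offset total (before turn) [  5.1  46.4 274.8] turn -0.7
offset after turn [  5.1  43.3 275.3]
```

View pics/w9.png

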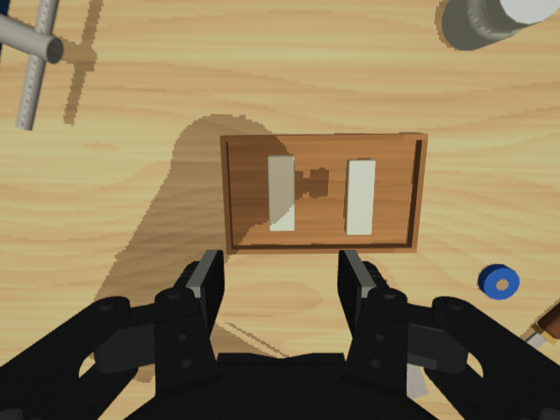

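Both scales are flat and parallel in the long tray, at (281,193) and (361,197). Next is the first disc.

Call:
jog_arm --series '[{"offset": [5, 8, 46], "turn": 0, "gripper": 52}, {"offset": [5, 8, 46], "turn": 0, "gripper": 52}, {"offset": [5, 8, 46], "turn": 0, "gripper": 52}, {"offset": [5, 8, 46], "turn": 0, "gripper": 52}, {"offset": [5, 7, 46], "turn": 0, "gripper": 52}, {"offset": [5, 7, 45], "turn": 0, "gripper": 52}, {"offset": [0, 0, 0], "turn": 0, "gripper": 52}, {"offset": [0, 0, 0], "turn": 0, "gripper": 52}, {"offset": [0, 0, 0], "turn": 0, "gripper": 52}]'

```text
t: 15.1
tool_pos: [510.2, 96.1, 133.6]
orientation: [0.505, 0.495, 0.505, -0.496]
force: [-1.0, 0.3, 0.2]
gripper_width: 51.6
```

Run:
```python
from h import *
plan((511,96.5,5))
im,c=wrist('w10'); ct=cam('top')
p=proj(c,[(511,96.5,12)])[0]; print(p)
x,y=p.astype(int); h=cv2.cvtColor(im,cv2.COLOR_BGR2HSV); m=np.zeros(h.shape[:2],np.uint8); m[y-40:y+40,x-40:x+40]=(h[y-40:y+40,x-40:x+40,1]<85)
m=cv2.morphologyEx(m,cv2.MORPH_OPEN,np.ones((5,5)))
cn=max(cv2.findContours(m,0,2)[0],key=cv2.contourArea)[:,0]; e=cv2.fitEllipse(cn); print(e,cast(c,e[0],11),tri(c,e[0],ct,(233.3,215.1)), cv2.minEnclosingCircle(cast(c,cn,12)[:,:2].astype(np.float32)))
```

```text
t 15.1 pos [510.2  96.1 133.6] yaw -88.94 J [ 32.  11. -26.  -0. -53.  59.] F [-1.   0.3  0.2] w 51.6
offset total (before turn) [128.6   1.   -0.4] turn 0
offset after turn [128.6   1.   -0.4]
[281.66042034 201.24150094]
((284.13153076171875, 200.03916931152344), (40.33903121948242, 56.58678436279297), 114.67353057861328) [[511.81703796  94.47516605  11.        ]] [511.62998964  96.19896513  12.50726532] ((509.3425598144531, 88.07730865478516), 27.63040542602539)
```

View pics/w10.png

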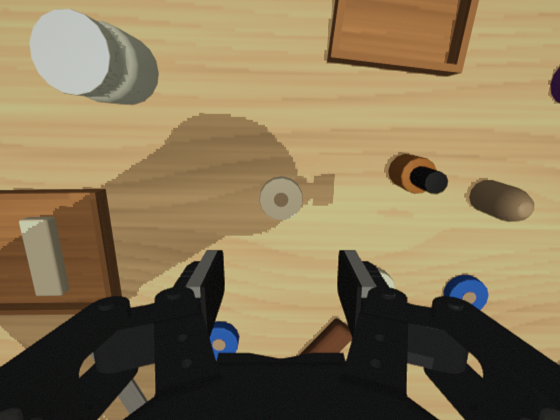

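The disc is at (281,199), under the jaws, with its brown dot visible. The varnish at (425,175) is well clear. Grasping.

Call:
jog_arm --series '[{"offset": [40, 2, 0], "turn": 0, "gripper": 52}, {"offset": [40, 0, 0], "turn": 0, "gripper": 52}, {"offset": [30, 0, 0], "turn": 0, "gripper": 52}, {"offset": [12, 0, 0], "turn": 0, "gripper": 52}, {"offset": [5, 0, 0], "turn": 0, "gripper": 52}, {"offset": [0, 0, 0], "turn": 0, "gripper": 26}, {"offset": [0, 0, 0], "turn": 0, "gripper": 26}, {"offset": [0, 0, 0], "turn": 0, "gripper": 26}, {"offset": [0, 0, 0], "turn": 0, "gripper": 26}, {"offset": [0, 0, 0], "turn": 0, "gripper": 26}, {"offset": [0, 0, 0], "turn": 0, "gripper": 26}]'

```text
t: 16.25
tool_pos: [513.2, 96.3, 8.4]
orientation: [0.505, 0.496, 0.504, -0.495]
force: [-1.9, 1.9, 6.3]
gripper_width: 31.3
```

Call:
jog_arm --series '[{"offset": [-10, 0, 0], "turn": 0, "gripper": 26}, {"offset": [-40, 0, 0], "turn": 0, "gripper": 26}, {"offset": [-45, 0, 0], "turn": 0, "gripper": 26}, {"offset": [-35, 0, 0], "turn": 0, "gripper": 26}, {"offset": [0, 0, 0], "turn": 0, "gripper": 26}, {"offset": [0, 0, 0], "turn": 0, "gripper": 26}]'

```text
t: 16.85
tool_pos: [512.6, 96.1, 138.7]
orientation: [0.505, 0.496, 0.504, -0.494]
force: [-0.3, 0.5, -0.9]
gripper_width: 31.6
```

Run:
```python
from h import *
plan((505,-340,140))
wrist('w11')
```

```text
t 16.9 pos [512.6  96.1 138.7] yaw -88.96 J [ 32.  11. -26.  -0. -53.  59.] F [-0.3  0.5 -0.9] w 31.6
offset total (before turn) [ -2.1 -15.5 435.8] turn 0
offset after turn [ -2.1 -15.5 435.8]
```

View pics/w11.png

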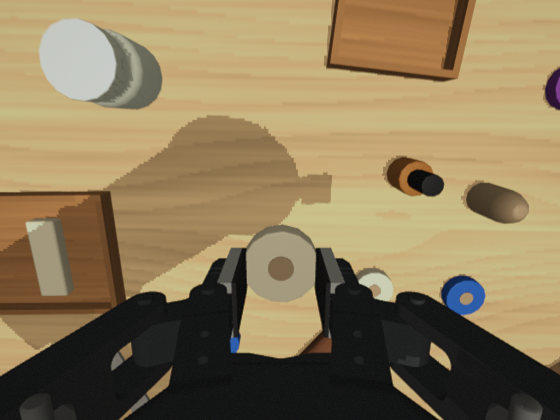

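The disc is held. Moving over the dish.

Call:
jog_arm --series '[{"offset": [0, -2, 48], "turn": 0, "gripper": 26}, {"offset": [0, -2, 48], "turn": 0, "gripper": 26}, {"offset": [0, -2, 48], "turn": 0, "gripper": 26}, {"offset": [0, -2, 48], "turn": 0, "gripper": 26}, {"offset": [0, -2, 48], "turn": 0, "gripper": 26}, {"offset": [0, -2, 48], "turn": 0, "gripper": 26}, {"offset": [0, -2, 48], "turn": 0, "gripper": 26}, {"offset": [0, -1, 48], "turn": 0, "gripper": 26}, {"offset": [0, -1, 48], "turn": 0, "gripper": 26}, {"offset": [0, 0, 0], "turn": 0, "gripper": 26}, {"offset": [0, 0, 0], "turn": 0, "gripper": 26}, {"offset": [0, 0, 0], "turn": 0, "gripper": 26}]'

```text
t: 18.1
tool_pos: [503.6, -335.6, 136.1]
orientation: [0.504, 0.495, 0.505, -0.496]
force: [0.4, -0.0, -0.3]
gripper_width: 31.4
```

Run:
```python
from h import *
plan((505,-340,40))
wrist('w12')
```

```text
t 18.1 pos [ 503.6 -335.6  136.1] yaw -88.95 J [-15.  19. -16.  -0. -56. 106.] F [ 0.4 -0.  -0.3] w 31.4
offset total (before turn) [96.1  1.5  4.6] turn 0
offset after turn [96.1  1.5  4.6]
```

View pics/w12.png

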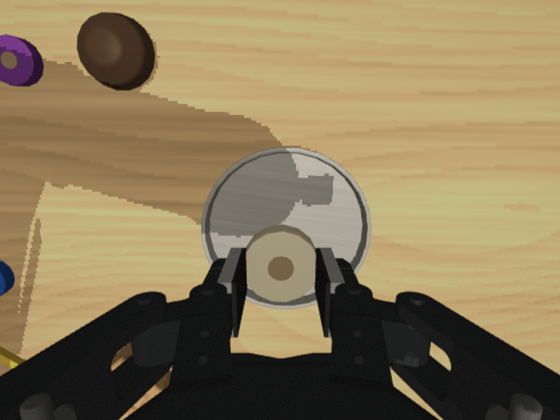

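The dish rim spans columns 202–370 and rows 147–309 in this view. I'll work out its centre.

Run:
```python
from h import *
im,c=wload('w12'); ct=cam('top')
P=cast(c,[(202,227),(370,227),(288,147),(284,309)],17); print(P.round(1)); print('ctr y',P[:2,1].mean(),'x',P[2:,0].mean())
print('tri', tri(c,(286,227.5),ct,(444.3-1,236.5)))
pl=plan((P[2:,0].mean()+28,P[:2,1].mean(),40))
```

```text
[[ 481.5 -269.1   17. ]
 [ 484.4 -408.9   17. ]
 [ 548.6 -339.    17. ]
 [ 406.  -339.1   17. ]]
ctr y -338.9986733245225 x 477.2607658693001
tri [ 477.80387643 -340.18166941    5.17457486]
t 18.1 pos [ 504.  -335.2  136.5] yaw -88.89 J [-15.  18. -16.  -0. -56. 106.] F [ 0.1  0.3 -0.6] w 31.3
offset total (before turn) [96.5  1.3  3.9] turn 0
offset after turn [96.5  1.3  3.9]
```

Call:
jog_arm --series '[{"offset": [40, 1, 4], "turn": 0, "gripper": 26}, {"offset": [40, 0, 0], "turn": 0, "gripper": 26}, {"offset": [27, 0, 0], "turn": 0, "gripper": 26}, {"offset": [11, 0, 0], "turn": 0, "gripper": 26}, {"offset": [4, 0, 0], "turn": 0, "gripper": 26}, {"offset": [0, 0, 0], "turn": 0, "gripper": 26}, {"offset": [0, 0, 0], "turn": 0, "gripper": 46}, {"offset": [0, 0, 0], "turn": 0, "gripper": 46}, {"offset": [0, 0, 0], "turn": 0, "gripper": 46}, {"offset": [0, 0, 0], "turn": 0, "gripper": 46}, {"offset": [-20, 0, 0], "turn": 0, "gripper": 46}, {"offset": [-45, 0, 0], "turn": 0, "gripper": 46}, {"offset": [-45, 0, 0], "turn": 0, "gripper": 46}, {"offset": [-20, 0, 0], "turn": 0, "gripper": 52}, {"offset": [0, 0, 0], "turn": 0, "gripper": 52}, {"offset": [0, 0, 0], "turn": 0, "gripper": 52}]'

```text
t: 19.75
tool_pos: [505.4, -340.3, 145.8]
orientation: [0.505, 0.496, 0.504, -0.495]
force: [0.1, 0.6, -0.5]
gripper_width: 51.9
```

Run:
```python
from h import *
plan((432,12,135))
wrist('w13')
```

```text
t 19.8 pos [ 505.4 -340.3  145.8] yaw -88.96 J [-16.  18. -15.  -0. -57. 107.] F [ 0.1  0.6 -0.5] w 51.9
offset total (before turn) [  10.7  -67.1 -353.5] turn 0
offset after turn [  10.7  -67.1 -353.5]
```

View pics/w13.png

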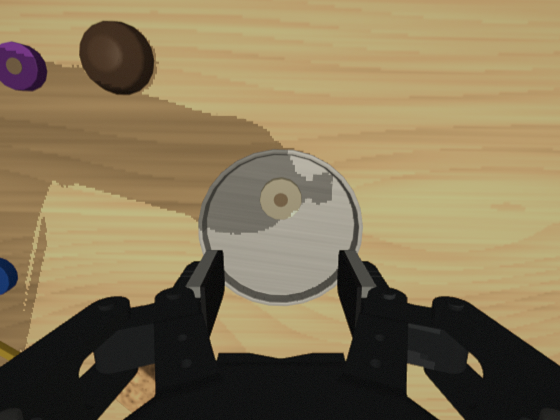

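Disc 1 lies flat on the dish floor at (281,199). Now the second disc.

Call:
jog_arm --series '[{"offset": [1, -9, -44], "turn": 0, "gripper": 52}, {"offset": [1, -9, -44], "turn": 0, "gripper": 52}, {"offset": [1, -9, -44], "turn": 0, "gripper": 52}, {"offset": [1, -8, -44], "turn": 0, "gripper": 52}, {"offset": [1, -8, -44], "turn": 0, "gripper": 52}, {"offset": [1, -8, -44], "turn": 0, "gripper": 52}, {"offset": [2, -8, -45], "turn": 0, "gripper": 52}, {"offset": [2, -8, -45], "turn": 0, "gripper": 52}, {"offset": [0, 0, 0], "turn": 0, "gripper": 52}, {"offset": [0, 0, 0], "turn": 0, "gripper": 52}, {"offset": [0, 0, 0], "turn": 0, "gripper": 52}]'

```text
t: 20.9
tool_pos: [431.5, 11.8, 134.6]
orientation: [0.504, 0.495, 0.505, -0.496]
force: [0.1, -0.1, 0.3]
gripper_width: 52.3
```

Run:
```python
from h import *
plan((432,12,5.5))
im,c=wrist('w14')
print(proj(c,[(432,12,12)]))
```

```text
t 20.9 pos [431.5  11.8 134.6] yaw -88.95 J [ 28.   3. -36.  -0. -51.  63.] F [ 0.1 -0.1  0.3] w 52.3
offset total (before turn) [129.1   0.7  -0.2] turn 0
offset after turn [129.1   0.7  -0.2]
[[281.88680979 201.26878397]]
```

View pics/w14.png

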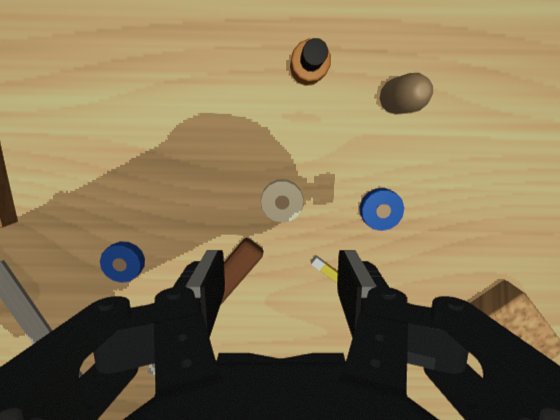

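The white disc's dot is at (282,202), exactly as projected, and the blue one at (382,210) stays clear of the fingers. Grasping.

Call:
jog_arm --series '[{"offset": [40, 0, 0], "turn": 0, "gripper": 52}, {"offset": [40, 0, 0], "turn": 0, "gripper": 52}, {"offset": [30, 0, 0], "turn": 0, "gripper": 52}, {"offset": [13, 0, 0], "turn": 0, "gripper": 52}, {"offset": [5, 0, 0], "turn": 0, "gripper": 52}, {"offset": [0, 0, 0], "turn": 0, "gripper": 26}, {"offset": [0, 0, 0], "turn": 0, "gripper": 26}, {"offset": [0, 0, 0], "turn": 0, "gripper": 26}, {"offset": [0, 0, 0], "turn": 0, "gripper": 26}, {"offset": [0, 0, 0], "turn": 0, "gripper": 26}, {"offset": [0, 0, 0], "turn": 0, "gripper": 26}]'

```text
t: 22.05
tool_pos: [432.2, 12.6, 7.6]
orientation: [0.505, 0.496, 0.505, -0.495]
force: [0.3, 0.1, 0.6]
gripper_width: 31.7
```

Call:
jog_arm --series '[{"offset": [-10, 0, 0], "turn": 0, "gripper": 26}, {"offset": [-40, 0, 0], "turn": 0, "gripper": 26}, {"offset": [-45, 0, 0], "turn": 0, "gripper": 26}, {"offset": [-35, 0, 0], "turn": 0, "gripper": 26}, {"offset": [0, 0, 0], "turn": 0, "gripper": 26}, {"offset": [0, 0, 0], "turn": 0, "gripper": 26}]'

```text
t: 22.65
tool_pos: [432.2, 12.7, 138.7]
orientation: [0.505, 0.496, 0.504, -0.494]
force: [-0.1, -0.3, -1.1]
gripper_width: 31.8
```

Run:
```python
from h import *
plan((449,-339,135))
wrist('w15')
```

```text
t 22.6 pos [432.2  12.7 138.7] yaw -88.94 J [ 28.   2. -36.  -0. -51.  63.] F [-0.1 -0.3 -1.1] w 31.8
offset total (before turn) [  3.2  10.3 351.9] turn 0
offset after turn [  3.2  10.3 351.9]
```

View pics/w15.png

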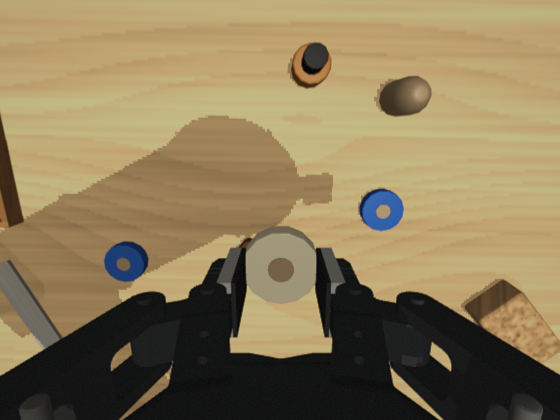

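The second disc is held. Carrying it to the near half of the dish.

Call:
jog_arm --series '[{"offset": [0, 1, 44], "turn": 0, "gripper": 26}, {"offset": [0, 1, 44], "turn": 0, "gripper": 26}, {"offset": [0, 1, 44], "turn": 0, "gripper": 26}, {"offset": [0, 1, 44], "turn": 0, "gripper": 26}, {"offset": [0, 1, 44], "turn": 0, "gripper": 26}, {"offset": [0, 1, 44], "turn": 0, "gripper": 26}, {"offset": [0, 2, 44], "turn": 0, "gripper": 26}, {"offset": [0, 2, 44], "turn": 0, "gripper": 26}, {"offset": [0, 0, 0], "turn": 0, "gripper": 26}, {"offset": [0, 0, 0], "turn": 0, "gripper": 26}, {"offset": [0, 0, 0], "turn": 0, "gripper": 26}]'

```text
t: 23.8
tool_pos: [447.6, -338.6, 136.2]
orientation: [0.504, 0.495, 0.505, -0.496]
force: [0.4, -0.3, 0.1]
gripper_width: 32.0
```

Run:
```python
from h import *
plan((449,-339,13.5))
wrist('w16')
```

```text
t 23.8 pos [ 447.6 -338.6  136.2] yaw -88.95 J [-17.  15. -21.  -0. -54. 108.] F [ 0.4 -0.3  0.1] w 32.0
offset total (before turn) [122.7   1.7   0.5] turn 0
offset after turn [122.7   1.7   0.5]
```

View pics/w16.png

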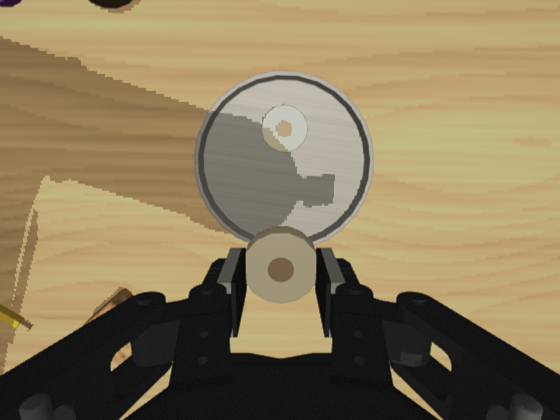

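Call:
jog_arm --series '[{"offset": [40, 2, 0], "turn": 0, "gripper": 26}, {"offset": [40, 0, 0], "turn": 0, "gripper": 26}, {"offset": [27, 0, 0], "turn": 0, "gripper": 26}, {"offset": [11, 0, 0], "turn": 0, "gripper": 26}, {"offset": [4, 0, 0], "turn": 0, "gripper": 26}, {"offset": [0, 0, 0], "turn": 0, "gripper": 26}, {"offset": [0, 0, 0], "turn": 0, "gripper": 46}, {"offset": [0, 0, 0], "turn": 0, "gripper": 46}, {"offset": [0, 0, 0], "turn": 0, "gripper": 46}, {"offset": [0, 0, 0], "turn": 0, "gripper": 46}, {"offset": [-20, 0, 0], "turn": 0, "gripper": 46}, {"offset": [-45, 0, 0], "turn": 0, "gripper": 46}, {"offset": [-45, 0, 0], "turn": 0, "gripper": 46}, {"offset": [-40, 0, 0], "turn": 0, "gripper": 46}, {"offset": [0, 0, 0], "turn": 0, "gripper": 46}, {"offset": [0, 0, 0], "turn": 0, "gripper": 46}]'

```text
t: 25.45
tool_pos: [450.9, -339.4, 166.6]
orientation: [0.505, 0.496, 0.504, -0.495]
force: [0.7, 0.3, -0.4]
gripper_width: 46.2
```

Run:
```python
from h import *
plan((516,-77,165),-175)
wrist('w17')
```

```text
t 25.4 pos [ 450.9 -339.4  166.6] yaw -88.96 J [-17.  13. -19.  -0. -58. 108.] F [ 0.7  0.3 -0.4] w 46.2
offset total (before turn) [   1.6   69.9 -261.2] turn 86.0
offset after turn [   0.8 -255.8  -87.8]
```

View pics/w17.png

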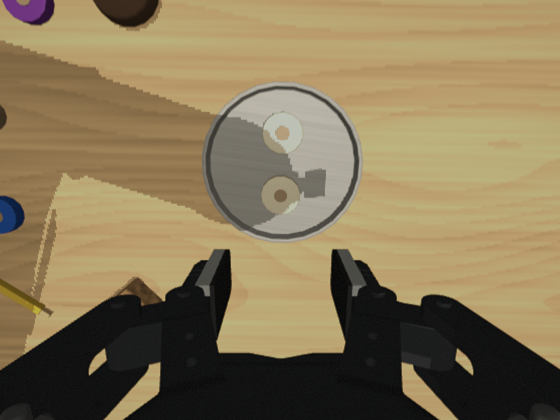

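Both discs are flat in the dish, separate, with dots at (282,132) and (281,195). Now the antler tip. I'll turn the jaws so the fingers avoid the varnish bottle and line up with the square tray, at yaw -185.

Call:
jog_arm --series '[{"offset": [0, 9, -33], "turn": 0, "gripper": 46}, {"offset": [0, 9, -33], "turn": 0, "gripper": 46}, {"offset": [0, 9, -33], "turn": 0, "gripper": 46}, {"offset": [0, 9, -33], "turn": 0, "gripper": 46}, {"offset": [0, 9, -33], "turn": 0, "gripper": 46}, {"offset": [0, 9, -32], "turn": 0, "gripper": 46}, {"offset": [0, 8, -32], "turn": 0, "gripper": 46}, {"offset": [0, 8, -32], "turn": 8, "gripper": 46}, {"offset": [0, 0, 0], "turn": 8, "gripper": 46}, {"offset": [0, 0, 0], "turn": 8, "gripper": 46}, {"offset": [0, 0, 0], "turn": 8, "gripper": 46}, {"offset": [0, 0, 0], "turn": 8, "gripper": 46}, {"offset": [0, 0, 0], "turn": 8, "gripper": 46}, {"offset": [0, 0, 0], "turn": 8, "gripper": 46}, {"offset": [0, 0, 0], "turn": 8, "gripper": 46}, {"offset": [0, 0, 0], "turn": 8, "gripper": 46}, {"offset": [0, 0, 0], "turn": 8, "gripper": 46}, {"offset": [0, 0, 0], "turn": 8, "gripper": 46}, {"offset": [0, 0, 0], "turn": 8, "gripper": 46}, {"offset": [0, 0, 0], "turn": 0, "gripper": 46}]'

```text
t: 27.5
tool_pos: [514.6, -77.2, 163.7]
orientation: [0.031, -0.705, 0.032, 0.707]
force: [-0.6, -0.5, 0.4]
gripper_width: 46.0
```

Run:
```python
from h import *
plan((516,-77,165),-185)
im,c=wrist('w18')
print(proj(c,[(516,-77,50),(516,-77,0),(535,-6,60)]))
```

```text
t 27.5 pos [514.6 -77.2 163.7] yaw 174.92 J [ 13.   9. -24.  -0. -57. -18.] F [-0.6 -0.5  0.4] w 46.0
offset total (before turn) [-1.3 -0.3 -1.3] turn -0.1
offset after turn [-1.3 -0.3 -1.3]
[[277.55280592 204.09793076]
 [277.85330799 191.18472934]
 [262.2987589  291.92773683]]
```

View pics/w18.png

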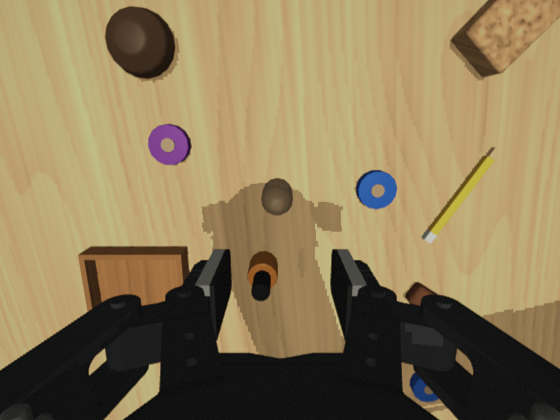

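The antler tip is at (277,197), matching the projection. The varnish at (262,275) lies along tool −y, clear of the fingers. Grasping low on the shaft.

Call:
jog_arm --series '[{"offset": [40, 0, -1], "turn": 0, "gripper": 46}, {"offset": [40, 0, 0], "turn": 0, "gripper": 46}, {"offset": [40, 0, 0], "turn": 0, "gripper": 46}, {"offset": [25, 0, 0], "turn": 0, "gripper": 46}, {"offset": [9, 0, 0], "turn": 0, "gripper": 46}, {"offset": [0, 0, 0], "turn": 0, "gripper": 18}, {"offset": [0, 0, 0], "turn": 0, "gripper": 18}, {"offset": [0, 0, 0], "turn": 0, "gripper": 18}, {"offset": [0, 0, 0], "turn": 0, "gripper": 18}, {"offset": [0, 0, 0], "turn": 0, "gripper": 18}, {"offset": [0, 0, 0], "turn": 0, "gripper": 18}]'

```text
t: 28.65
tool_pos: [516.9, -77.1, 11.9]
orientation: [-0.031, 0.707, -0.03, -0.706]
force: [0.0, 0.1, 0.1]
gripper_width: 25.5
```

Call:
jog_arm --series '[{"offset": [-10, 0, 0], "turn": 0, "gripper": 18}, {"offset": [-30, 0, 0], "turn": 0, "gripper": 18}, {"offset": [-40, 0, 0], "turn": 0, "gripper": 18}, {"offset": [-40, 0, 0], "turn": 0, "gripper": 18}, {"offset": [0, 0, 0], "turn": 0, "gripper": 18}, {"offset": [0, 0, 0], "turn": 0, "gripper": 18}]'

```text
t: 29.25
tool_pos: [517.2, -77.0, 133.0]
orientation: [-0.031, 0.708, -0.03, -0.705]
force: [-0.4, -0.1, -1.2]
gripper_width: 25.2
```

Run:
```python
from h import *
plan((663,13,130),-185)
im,c=wrist('w19'); ct=cam('top')
```

```text
t 29.2 pos [517.2 -77.  133. ] yaw 175.06 J [ 13.  11. -26.  -0. -52. -18.] F [-0.4 -0.1 -1.2] w 25.2
offset total (before turn) [   3.6 -102.2 -137.5] turn 0.1
offset after turn [   3.6 -102.3 -137.4]
```

View pics/w19.png

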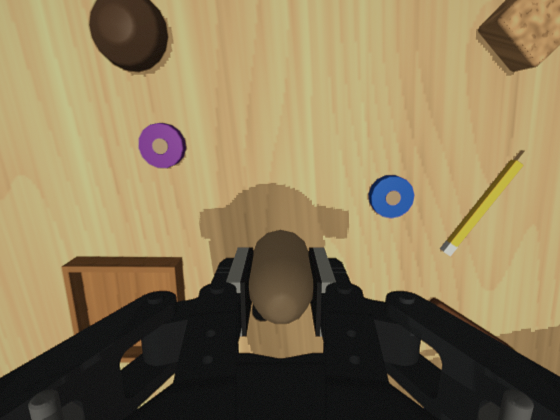

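The antler tip is held upright. Moving over the square tray.

Call:
jog_arm --series '[{"offset": [0, -26, -34], "turn": 0, "gripper": 18}, {"offset": [0, -26, -34], "turn": 0, "gripper": 18}, {"offset": [0, -25, -35], "turn": 0, "gripper": 18}, {"offset": [0, -25, -34], "turn": 0, "gripper": 18}, {"offset": [0, 0, 0], "turn": 0, "gripper": 18}, {"offset": [0, 0, 0], "turn": 0, "gripper": 18}, {"offset": [0, 0, 0], "turn": 0, "gripper": 18}]'

```text
t: 30.0
tool_pos: [660.6, 12.2, 129.9]
orientation: [0.03, -0.705, 0.031, 0.707]
force: [-0.6, -0.6, -0.0]
gripper_width: 25.5
```

Run:
```python
from h import *
plan((663,13,30),-185)
im,c=wrist('w20')
```

```text
t 30.0 pos [660.6  12.2 129.9] yaw 175.04 J [ 18.  24.  -9.  -0. -58. -23.] F [-0.6 -0.6 -0. ] w 25.5
offset total (before turn) [99.9 -1.1 -2.6] turn 0.0
offset after turn [99.9 -1.1 -2.6]
```

View pics/w20.png

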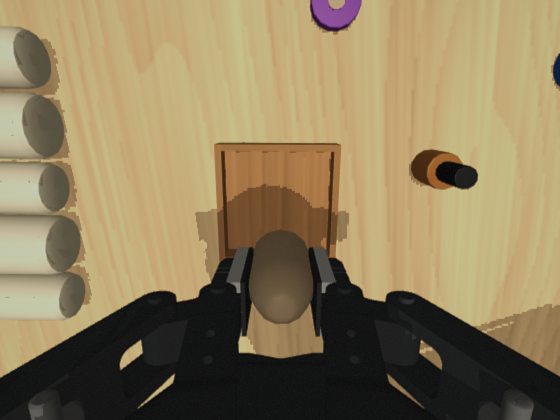

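Run:
```python
from h import *
im,c=wload('w20')
P=cast(c,[(217,143.5),(341,143.5)],22); print(P)
e=P[1]-P[0]; e/=np.linalg.norm(e); mid=P.mean(0); n=np.array([-e[1],e[0],0]); 
print('len',np.linalg.norm(P[1]-P[0]),'dir',np.degrees(np.arctan2(e[1],e[0])),'ctr',mid+47.5*n,mid-47.5*n)
print(tri(c,(217,143.5),cam('top'),(298.5,128.5)),tri(c,(341,143.5),cam('top'),(294.5,169.5)))
```

```text
[[702.6588494  -39.2716006   22.        ]
 [610.60097175 -31.38074367  22.        ]]
len 92.39544609638578 dir 175.100795281637 ctr [652.57326363 -82.65263002  22.        ] [660.68655752  12.00028575  22.        ]
[707.13572633 -36.68025055   3.19948973] [610.31007176 -29.10010076  17.98075608]
```

The tray centre comes out at (661,12) with its axis at 175°, so the tool is already centred and aligned. Lowering.

Call:
jog_arm --series '[{"offset": [40, 0, 0], "turn": 0, "gripper": 18}, {"offset": [40, 0, 0], "turn": 0, "gripper": 18}, {"offset": [20, 0, 0], "turn": 0, "gripper": 18}, {"offset": [9, 0, 0], "turn": 0, "gripper": 18}, {"offset": [3, 0, 0], "turn": 0, "gripper": 18}, {"offset": [0, 0, 0], "turn": 0, "gripper": 18}, {"offset": [0, 0, 0], "turn": 0, "gripper": 18}]'

```text
t: 30.75
tool_pos: [662.8, 12.8, 20.9]
orientation: [-0.031, 0.707, -0.03, -0.706]
force: [0.3, -0.6, -0.1]
gripper_width: 25.3
```

Run:
```python
from h import *
plan((661,12,17.5),-185)
im=eyes.get_image('scene')[:,:,::-1]; cv2.imwrite('pics/s1.png',cv2.resize(im[180:310,200:330],None,fx=4,fy=4,interpolation=0))
```

```text
t 30.8 pos [662.8  12.8  20.9] yaw 175.07 J [ 18.  30. -14.   0. -45. -23.] F [ 0.3 -0.6 -0.1] w 25.3
offset total (before turn) [3.4 1.  1.7] turn 0.1
offset after turn [3.4 1.  1.7]
```

View pics/s1.png

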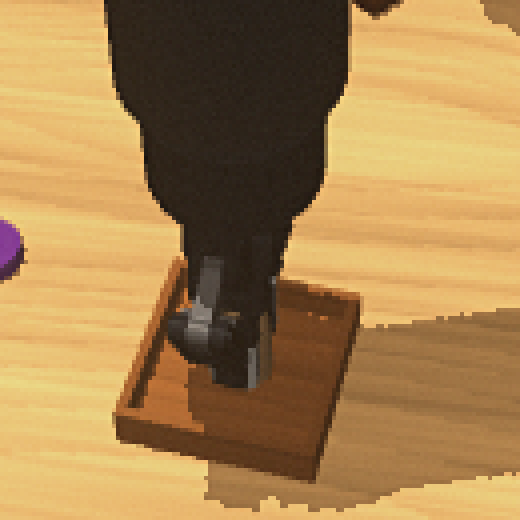

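The reading is about 3–4 mm above the expected contact height, and the force is still zero. Lowering a little more in 1 mm steps.

Call:
jog_arm --series '[{"offset": [1, 0, 0], "turn": 0, "gripper": 18}, {"offset": [1, 0, 0], "turn": 0, "gripper": 18}, {"offset": [1, 0, 0], "turn": 0, "gripper": 18}, {"offset": [0, 0, 0], "turn": 0, "gripper": 18}, {"offset": [0, 0, 0], "turn": 0, "gripper": 18}]'

```text
t: 31.3
tool_pos: [661.9, 12.7, 16.3]
orientation: [0.03, -0.706, 0.03, 0.706]
force: [-0.7, 0.6, -0.9]
gripper_width: 25.5
```

Call:
jog_arm --series '[{"offset": [0.5, 0, 0], "turn": 0, "gripper": 18}, {"offset": [0.5, 0, 0], "turn": 0, "gripper": 18}, {"offset": [0, 0, 0], "turn": 0, "gripper": 18}]'

```text
t: 31.6
tool_pos: [661.9, 12.7, 16.2]
orientation: [-0.03, 0.707, -0.03, -0.706]
force: [-2.5, -0.0, 7.6]
gripper_width: 25.4
```

There is contact at 7.6 N, so the base is on the floor. Releasing.

Call:
jog_arm --series '[{"offset": [0, 0, 0], "turn": 0, "gripper": 28}, {"offset": [0, 0, 0], "turn": 0, "gripper": 34}, {"offset": [0, 0, 0], "turn": 0, "gripper": 38}, {"offset": [0, 0, 0], "turn": 0, "gripper": 38}, {"offset": [0, 0, 0], "turn": 0, "gripper": 38}, {"offset": [-10, 0, 0], "turn": 0, "gripper": 38}, {"offset": [-20, 0, 0], "turn": 0, "gripper": 38}, {"offset": [-40, 0, 0], "turn": 0, "gripper": 38}, {"offset": [-45, 0, 0], "turn": 0, "gripper": 38}, {"offset": [-45, 0, 0], "turn": 0, "gripper": 38}, {"offset": [-40, 0, 0], "turn": 0, "gripper": 38}, {"offset": [0, 0, 0], "turn": 0, "gripper": 38}, {"offset": [0, 0, 0], "turn": 0, "gripper": 38}]'

```text
t: 32.9
tool_pos: [662.3, 12.8, 217.5]
orientation: [-0.031, 0.708, -0.03, -0.705]
force: [-0.8, 0.2, -0.8]
gripper_width: 38.1
```

Run:
```python
from h import *
plan((661,12,217),-185)
wrist('w21')
im=eyes.get_image('scene')[:,:,::-1]; cv2.imwrite('pics/s2f.png',im); cv2.imwrite('pics/s2.png',cv2.resize(im[110:310,80:490],None,fx=1.9,fy=1.9,interpolation=cv2.INTER_CUBIC))
```

```text
t 32.9 pos [662.3  12.8 217.5] yaw 175.05 J [ 18.  20.  -2.  -0. -68. -23.] F [-0.8  0.2 -0.8] w 38.1
offset total (before turn) [0.5 0.9 1.2] turn 0.1
offset after turn [0.5 0.9 1.2]
```

View pics/w21.png

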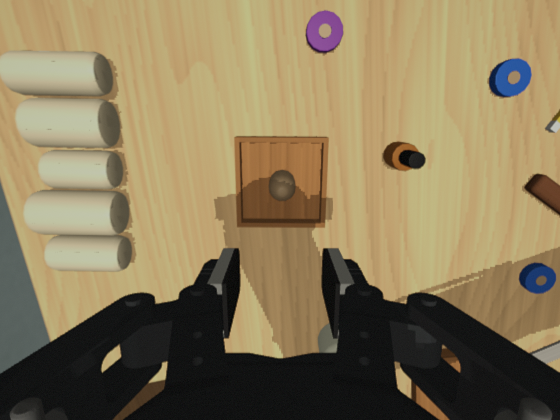

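View pics/s2.png

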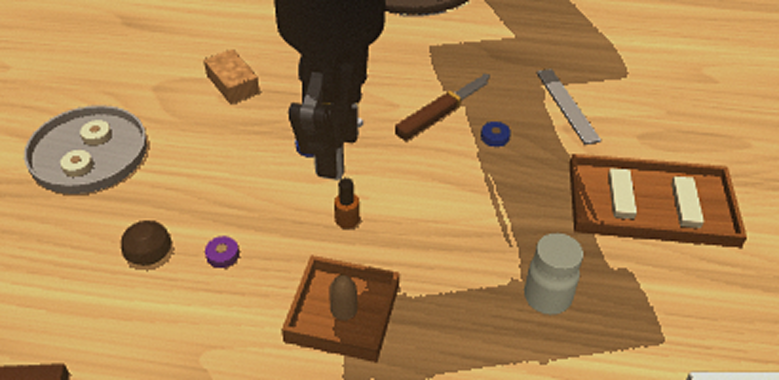

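The final views show the antler tip upright in the square tray, the discs separate on the dish floor and the scales flat and parallel. The bottle and jar are standing. One numeric check before I hand in.

Run:
```python
from h import *
ims={n:eyes.get_image(n)[:,:,::-1].copy() for n in('top','scene')}; cv2.imwrite('pics/top_end.png',ims['top'])
for n in ims:
    c=cam(n); h=cv2.cvtColor(ims[n],cv2.COLOR_BGR2HSV); m=((h[...,1]<95)&(h[...,2]>120)).astype(np.uint8)
    k,l,s,ce=cv2.connectedComponentsWithStats(m)
    for i in range(1,k):
        X=cast(c,ce[i],17)[0]
        if s[i,4]>80 and 400<X[0]<530 and 250<X[1]<420:
            cn=max(cv2.findContours((l==i).astype(np.uint8),0,2)[0],key=len)[:,0]; print(n,ce[i].round(1),X.round(0),cv2.minAreaRect(cast(c,cn,17)[:,:2].astype(np.float32)))
    # bottle & jar shift: template match against the first picture
    o=cv2.imread(f'pics/{n}0.png')
    for nm,(x,y) in {'varnish':{'top':(284,203),'scene':(262,216)}[n],'jar':{'top':(173,160),'scene':(371,255)}[n]}.items():
        t=o[y-14:y+15,x-14:x+15]; r=cv2.matchTemplate(ims[n][y-24:y+25,x-24:x+25],t,cv2.TM_CCOEFF_NORMED); _,v,_,loc=cv2.minMaxLoc(r); print(n,nm,'shift px',loc[0]-10,loc[1]-10,round(v,2))
```

```text
top varnish shift px 0 0 1.0
top jar shift px 0 0 0.94
scene [407.5 210.9] [463. 299.  17.] ((463.30999755859375, 298.965576171875), (76.37825012207031, 23.16307258605957), 1.9293224811553955)
scene [442.  215.2] [465. 371.  17.] ((465.3226623535156, 370.7953796386719), (77.04463958740234, 22.50118637084961), 1.613005518913269)
scene varnish shift px 0 0 0.92
scene jar shift px 0 0 0.8
```

Both scales are within about 1° of the tray axis, and the bottle and jar have not shifted. Handing in.

```bash
python3 -c "
from plant import workorder
print(workorder.sign_off())"
```

```text
the job is handed in; nothing more can be done
None
```

All five blanks are sorted as asked, and I handed the job in at about 33 s of the 112 s allowed. The sign-off gives no verdict.

**Last checks**
- **Scales:** both lie flat in the long tray, about 72 mm apart. Their angles measure 1.6° and 1.9°, against roughly 1.7° for the tray.
- **Discs:** both white discs lie flat and apart on the dish floor, checked by eye in the wrist and scene views. The blue and purple look-alikes were left alone.
- **Antler tip:** it stands upright in the middle of the square tray. I lowered it until I felt contact (7.6 N), then released it.
- **Bottle and jar:** neither shows any pixel shift in the top or scene view. The scene match for the jar was weaker (0.80), probably because the arm's shadow fell on it.

**What failed or disagreed**
- My first move call was refused for missing keys, so the arm did not move.
- The top camera gave no measurement of the placed scales in the final check, so their final angles come from the scene view alone.
- One rough reading of a square-tray corner, taken near the image edge, was about 12 mm off. I discarded it after a closer look.
- Height readings were off by 2–3 mm just after each descent, so I lowered the antler tip by feel at the end.

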